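# Pair the limes with their dishes and turn the large one for serving

## Task

Put the small lime in the small dish and the large lime in the large dish. Then pick up the large dish by its upright tab grip, lift it straight up about 10 cm clear of the round board, and, keeping it level over the board with the lime resting at its centre, turn it a quarter turn clockwise as seen from above, so that its tab comes to point the same way as the board's own wooden handle. Finish while still holding it up there, level and still; leave the small dish and the other kitchen things where they stand.

Things in the scene. Friction and masses are not known exactly. Their poses are not given: they have to be found in the camera images.
- board: Fixed wooden serving board: a disc 200 mm across and 16 mm thick with a flat wooden handle 45 mm wide reaching out to 180 mm from the disc's centre. Origin at the centre of the disc's underside, on the work surface; z up; the handle points along the board's -x axis, roughly towards the robot. The large dish stands on the disc, its tab about a quarter turn from the handle (along the board's -y axis, to within about 0.2 rad).
- large_dish: Large round dark iron dish, loose, about 0.26 kg: conical hollow with rim 132 mm across and 24 mm high over its underside, flat floor 28 mm across at 8 mm above its underside, sides sloping at about 21 degrees. Standing out from the rim on a flat arm is an upright wooden tab. Origin at the centre of the underside, z up when level; the tab lies along its -x axis, 95 mm from the dish's centre.
- large_dish_grip (a point): Middle of the large dish's upright tab, where it is pinched from above: 55 mm above the dish's underside. The tab is 10 mm thick (radially, along the dish's x), 30 mm wide (along the dish's y) and reaches from 18 to 76 mm above the underside. Axes as the dish's.
- large_dish_floor (a point): Centre of the flat floor of the large dish's hollow, 8 mm above its underside, where the large lime rests. Axes as the dish's.
- small_dish: Small round dark iron dish of the same shape, loose, on the work surface: rim 96 mm across and 17 mm high, flat floor 20 mm across at 8 mm above its underside, tab 10 mm thick, 24 mm wide, reaching 46 mm above the underside, 72 mm from the centre along its -x axis. Origin at the centre of its underside, z up.
- small_dish_floor (a point): Centre of the flat floor of the small dish's hollow, 8 mm above its underside, where the small lime rests. Axes as the dish's.
- large_lime_center (a point): Centre of the large lime: a loose, hard green ball 58 mm in diameter, about 95 g, starting on the work surface. Its axes turn as it rolls.
- small_lime_center (a point): Centre of the small lime: a loose, hard green ball 44 mm in diameter, about 45 g, starting on the work surface. Its axes turn as it rolls.
- bowl: Bystander: empty blue ceramic bowl, 150 mm across, 62 mm high, loose. Origin at the centre of its underside. A fixed low iron comal (12 mm high) lies on the far side and a fixed tortilla press (95 mm high) stands far left, both clear of the work.
- spatula: Bystander: steel spatula 280 mm long with wooden handle, lying loose and flat beyond the limes. Origin near its middle.
Things that resemble listed ones, but are neither listed nor needed, are in the scene too. Leave any grey look-alike of the part that bears large_lime_center alone. Leave any red look-alike of the large_dish alone.

How it is judged (in metres and radians):
On the way, in this order (a step that is already met when the one before it is completed fails the run):
1. each lime rests in the dish of its own size (horizontal distance between small_lime_center and small_dish_floor below 0.013 m and z of small_lime_center in the frame of small_dish_floor below 0.028 m and horizontal distance between large_lime_center and large_dish_floor below 0.015 m and z of large_lime_center in the frame of large_dish_floor below 0.036 m and contact force between each of large_lime, small_lime and the fingers below 0.05 N and height (world z) of large_dish below 0.022 m), for 0.2 s.
2. the large dish, with its lime, is lifted over 4 cm clear of the board, before it is turned (height (world z) of large_dish above 0.056 m and angle between the x axis of large_dish and the y axis of board, either way round below 0.45 rad and y of large_dish_grip in the frame of board below -0.03 m and horizontal distance between large_lime_center and large_dish_floor below 0.02 m), for 0.1 s.
At the end, for the whole second after the job is handed in: Gripper holds the large dish still, 5 to 24 cm above the board and within 60 mm of over its centre, level within 8 degrees, tab along the board's handle within 0.2 rad; large lime within 15 mm of its centre; small lime within 13 mm of the small dish's centre (height (world z) of large_dish between 0.066 and 0.26 m and angle between large_dish's own z axis and vertical below 0.14 rad and angle between the x axis of large_dish and the x axis of board, either way round below 0.2 rad and x of large_dish_grip in the frame of board below -0.03 m and horizontal distance between large_dish and board below 0.06 m and distance between large_lime_center and large_dish_floor below 0.037 m and horizontal distance between large_lime_center and large_dish_floor below 0.015 m and contact force between large_dish and the fingers above 1 N and contact force between large_dish and board below 0.05 N and contact force between large_lime and the fingers below 0.05 N and linear speed of large_dish below 0.03 m/s and angular speed of large_dish below 0.2 rad/s and horizontal distance between small_lime_center and small_dish_floor below 0.013 m and z of small_lime_center in the frame of small_dish_floor below 0.028 m and angle between small_dish's own z axis and vertical below 0.1 rad); the arm keeps its last pose, push and grip.
It fails at once if the raised large dish is tipped more than 15 degrees (height (world z) of large_dish above 0.04 m and angle between large_dish's own z axis and vertical above 0.26 rad).
It fails at once if the large lime strays more than 25 mm from the centre of the raised dish (height (world z) of large_dish above 0.04 m and horizontal distance between large_lime_center and large_dish_floor above 0.025 m).
It fails at once if the raised large dish is carried away from over the board (height (world z) of large_dish above 0.04 m and horizontal distance between large_dish and board above 0.12 m).
It fails at once if the small dish is moved more than 40 mm (distance of small_dish from where it was at the start of the episode above 0.04 m).
It fails at once if the bowl or the spatula is moved over 30 mm (distance of any of bowl, spatula from where it was at the start of the episode above 0.03 m).
It also fails if it takes over 72 s, if anything falls off the work surface, if the arm or the gripper's body presses on something with over 40 N, if the wrist force passes 120 N, or if a joint passes its speed limit or range.

## Robot

A 6-joint arm with a two-finger parallel gripper is mounted at the origin on the work surface. World frame = base frame: x ahead of the robot, y to its left, z up, the work surface at z = 0. Lengths are in m, angles in degrees, forces in N, time in s.
With the tool pointing down it reaches from about 0.25 to 0.775 m from the base axis. Payload 8.9 kg.
Tool frame: the origin (TCP) lies on the centre line of the jaws, within the pads' length; the fingertips stand 25 mm ahead of it and the grasp point (between the pads) lies 6 mm ahead of it; z points along the fingers, y is the direction in which the jaws open and shut (so a half turn about z gives the same grasp; the last joint's range is limited). The gripper opens to 85 mm and grips with 20 to 120 N. Pads are 22 mm wide; open, the fingers measure 114 mm over their backs; the gripper's body (76 mm by 85 mm) begins 54 mm behind the grasp point. The pads swing forward as they close: fully open they stand 13 mm farther back than shut.
Start: joints at [68.509, 16.656, -8.789, 64.555, 0, 82.019], TCP at [0.123, 0.51, 0.256] pointing down, gripper open.
Joint ranges: [-144.48, 144.48], [-52.06, 99.96], [-74.48, 78.29], [-112.23, 115.85], [-86.99, 84.42], [-180, 180]. Speed limits (degrees/s): [127.2, 127.2, 159.86, 180, 180, 180].

## Interface

Orientations are given as a 3x3 rotation matrix whose columns are the frame's x, y, z axes.
In Python, from workcell import telemetry, cams, job_done gives the robot as it stands. The module is installed in compiled form; this text tells all that it offers.
- The arm moves only by the tool servo_tool, never from a script. Its arguments are lists of equal length, an entry for each row: "grip": the opening in per cent of the stroke, from 0 (shut) to 100 (fully open); "travel": the shift along the tool's x, y, z in units of 30 mm (1.0 is 30 mm), a list of three; "turn": the turn about the tool's z in units of 6 degrees (1.0 is 6 degrees). In form: {"grip": [grip, ...], "travel": [[dx, dy, dz], ...], "turn": [turn, ...]}. A call has 1 to 12 rows; each row shifts and turns the pose as measured when the row begins, along the tool's axes as they then stand; what a row does not reach is not made up. A row lasts 1/12 s, in which the tool goes at most 41.7 mm and 7.16 degrees, less where a joint would pass 70% of its speed; a pose out of reach is approached as far as the arm can. A call is refused whole if a number of a shift passes 1 or a number of a turn 1, either way. A call with a gripper value outside its range is refused whole. The fingers move at their own pace and stop on an object; "force" is the grip in N (left out, the last holds). Time passes only in rows, so rows that do not move let the fingers close. It gives the time, the measured TCP pose, the force and the opening at its end, in the units of the state.
- telemetry.read_state(): the state, without advancing time (a new reading comes with each control period).
- cams.capture(name): name is "scene" or "top" or "wrist"; returns a dict with "frame" (480x640x3 uint8, red, green, blue), "fx", "fy", "cx", "cy" (pixels), "dist_coeffs" ([k1, k2, p1, p2, k3] as OpenCV has them; the pictures are not rectified), "extrinsics" (4x4, takes a point from world to camera coordinates). Camera axes: x right, y up, looking along -z (the intrinsics and any distortion apply to the point x, -y, -z); pixel columns grow to the right and rows downward; lengths in m; the calibration is good to about 2 mm. A picture is of the moment at which its call begins. There is no depth.
- job_done(): hands the job in, once; it reports no verdict.
The state is a dict: "clock": time; "q": joint angles; "qvel": joint speeds; "joint_torque": joint torques, N m; "tcp_pos": TCP position; "eef_rot": TCP orientation; "ft_force": force on the tool from outside, world axes, zero at the start; "wrist_torque": the same for the moment, N m; "gripper_width": opening from 0.0 (shut) to 1.0 (fully open).
Only numpy, scipy, OpenCV 4.12 (cv2) and the standard library are available. Lean on these libraries where they do the work, as an engineer would, in place of code of your own. Each camera call takes 0.05 s, during which the arm holds its last target.

## Working session

There is one attempt and no reset: what is moved stays moved. The work goes in short steps, Python scripts to look and compute and a tool call to move; the robot and the scene stay as the last step left them, time stands still between calls to the robot, and variables do not carry over. Pictures are saved under pics/ and viewed, and the job is handed in when it is done.

Besides the shell and the picture viewer there is one more tool, called after "Emit:" as a command line: name --pt "numbers of a row" for each row, then --argument value for the rest. servo_tool: Moves the arm, as the interface text tells. Its arguments: {"type":"object","properties":{"grip":{"type":"array"},"travel":{"type":"array"},"turn":{"type":"array"},"force":{"type":"number"}},"required":["grip","travel","turn"]}

```bash
mkdir -p pics
cat > h.py <<'E'
import numpy as np,cv2,json
from workcell import telemetry,cams,job_done
def snap(n,f):
    c=cams.capture(n); cv2.imwrite(f'pics/{f}.png',cv2.cvtColor(c['frame'],cv2.COLOR_RGB2BGR))
    np.savez(f'pics/{f}.npz',**{k:np.array(v) for k,v in c.items()}); return c
def ray(c,u,v):
    K=np.array([[c['fx'],0,c['cx']],[0,c['fy'],c['cy']],[0,0,1]],float)
    p=cv2.undistortPoints(np.array([[[u,v]]],float),K,np.array(c['dist_coeffs'],float))[0,0]
    E=np.array(c['extrinsics']);R=E[:3,:3];t=E[:3,3]
    d=R.T@np.array([p[0],-p[1],-1.]);return -R.T@t,d
def onz(c,u,v,z):
    o,d=ray(c,u,v);return o+d*(z-o[2])/d[2]
def proj(c,P):
    K=np.array([[c['fx'],0,c['cx']],[0,c['fy'],c['cy']],[0,0,1]],float)
    E=np.array(c['extrinsics']);q=(np.atleast_2d(P)@E[:3,:3].T+E[:3,3])*[1,-1,-1]
    return cv2.projectPoints(q,np.zeros(3),np.zeros(3),K,np.array(c['dist_coeffs'],float))[0][:,0]
E
python3 - <<'E'
from h import *
for n in("top","scene","wrist"):
    c=snap(n,n+'0');print(n,c['fx'],c['dist_coeffs'],np.array(c['extrinsics']).round(3).tolist())
print(telemetry.read_state())
E
```

```text
top 622.4401804214083 [-0.12272125  0.          0.          0.          0.        ] [[0.016, -1.0, 0.014, -0.003], [0.99, 0.018, 0.139, -0.509], [-0.139, 0.011, 0.99, -1.274], [0.0, 0.0, 0.0, 1.0]]
scene 442.3682073011915 [0.03720484 0.         0.         0.         0.        ] [[0.214, 0.977, -0.006, -0.148], [-0.688, 0.155, 0.709, 0.3], [0.694, -0.147, 0.705, -1.485], [0.0, 0.0, 0.0, 1.0]]
wrist 421.7656720009871 [-0.03474517  0.          0.          0.          0.        ] [[0.234, 0.972, -0.002, -0.525], [-0.919, 0.22, -0.325, 0.043], [-0.316, 0.078, 0.946, -0.381], [0.0, 0.0, 0.0, 1.0]]
{'clock': 0.15, 'q': array([ 6.85088722e+01,  1.66818038e+01, -8.82023160e+00,  6.45543295e+01,
       -1.62528072e-03,  8.20196697e+01]), 'qvel': array([ 0.01970453, -0.0480873 ,  0.11754384, -0.03292515, -0.03540097,
       -0.04475518]), 'joint_torque': array([ 1.07934040e-03, -5.37367523e+01,  3.31522143e+01,  1.13980586e-02,
       -1.86589446e-04, -9.85336783e-06]), 'tcp_pos': array([0.1225401 , 0.51019048, 0.25586748]), 'eef_rot': array([[-9.72325895e-01,  2.33628428e-01, -3.34010289e-04],
       [ 2.33628641e-01,  9.72325460e-01, -9.25748261e-04],
       [ 1.08485597e-04, -9.78163376e-04, -9.99999516e-01]]), 'ft_force': array([ 0.91015569,  0.66631986, -0.66925989]), 'wrist_torque': array([-0.04889146, -0.02137556, -0.02987521]), 'gripper_width': 1.0011157827202781}
```

View pics/top0.png

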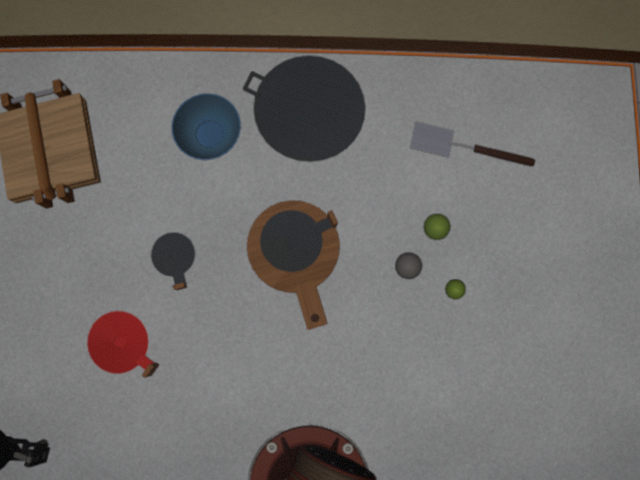

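View pics/scene0.png

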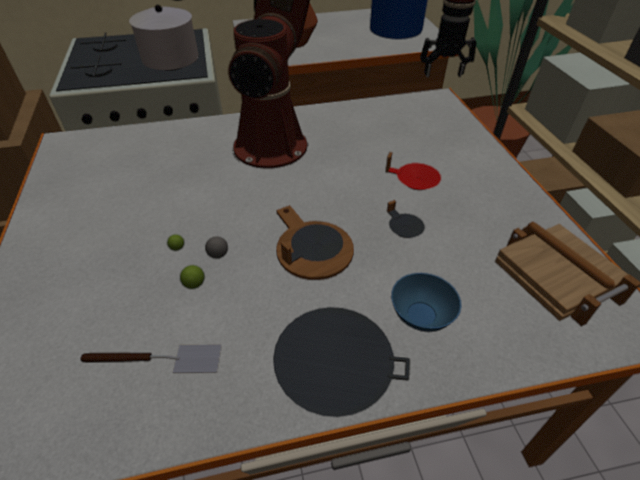

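View pics/wrist0.png

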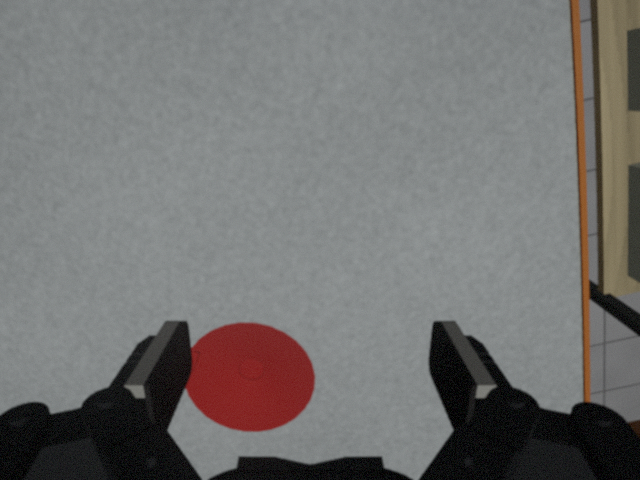

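The top picture shows the large lime at (437,226), the small lime at (456,289) and the grey ball at (409,265). The small dish is at (173,254) and its tab at (180,285). The large dish is at (291,240), its tab at (332,219), and the board handle at about (316,318). I'll measure these precisely.

Run:
```python
from h import *
for n in('top','scene'):
    c=dict(np.load(f'pics/{n}0.npz'));f=c['frame'];hsv=cv2.cvtColor(f,cv2.COLOR_RGB2HSV)
    m=((hsv[...,0]>28)&(hsv[...,0]<50)&(hsv[...,1]>110)&(hsv[...,2]>40)).astype(np.uint8)
    k,l,s,ce=cv2.connectedComponentsWithStats(m)
    for i in range(1,k):
        if s[i,4]>40 : print(n,'green',s[i],ce[i].round(1),onz(c,*ce[i],.022).round(4),onz(c,*ce[i],.029).round(4))
    if n=='top':
      dark=((f.max(2)<75)).astype(np.uint8)
      k,l,s,ce=cv2.connectedComponentsWithStats(dark)
      for i in range(1,k):
        if s[i,4]>60 and s[i,4]<9000: print('dark',s[i],ce[i].round(1))
      br=((hsv[...,0]<20)&(hsv[...,1]>110)&(hsv[...,2]>30)).astype(np.uint8)
      k,l,s,ce=cv2.connectedComponentsWithStats(br)
      for i in range(1,k):
        if s[i,4]>20: print('brown',s[i],ce[i].round(1))
      big=cv2.resize(f[190:340,130:480],None,fx=2.28,fy=2.28,interpolation=cv2.INTER_CUBIC)
      cv2.imwrite('pics/topz.png',cv2.cvtColor(np.clip(big*1.8,0,255).astype(np.uint8),cv2.COLOR_RGB2BGR))
```

```text
top green [425 215  24  24 461] [436.6 226.4] [ 0.5447 -0.2647  0.022 ] [ 0.5435 -0.2631  0.029 ]
top green [446 280  19  18 264] [455.  288.6] [ 0.4116 -0.3029  0.022 ] [ 0.4111 -0.3012  0.029 ]
dark [   0   34  640   30 8019] [317.6  44.2]
dark [ 55  80  16  18 125] [62.9 90.5]
dark [ 30  93  26 115 531] [ 43.6 162.1]
dark [  3  94  19  17 143] [ 11.9 103.7]
dark [ 173   95   66   64 1492] [198.6 123.8]
dark [ 60  96  40 107 658] [ 83.7 159.7]
dark [474 145  61  21 480] [504.3 155.3]
dark [ 260  210   77   62 3202] [292.8 239.6]
dark [424 214  26  25 121] [436.1 226.5]
dark [ 152  233   43   57 1558] [173.1 255.9]
dark [396 253  26  26 366] [408.1 265.2]
dark [446 280  19  17  63] [453.4 285. ]
dark [147 363  12  13  65] [152.8 368.5]
dark [ 251  425  125   55 3641] [314.1 460.4]
dark [   0  430   50   40 1220] [ 22.3 450.8]
brown [   0   34  640  137 8928] [325.2  48. ]
brown [ 53  80  17  19 158] [59.5 89.2]
brown [   9   93   90  114 2381] [ 51.4 158.1]
brown [  1  94  20  18 158] [  8.1 102.8]
brown [500 152  34  13 146] [517.8 158.4]
brown [ 248  201   91  128 3988] [297.2 261.5]
brown [174 283  11   6  46] [178.9 285.6]
brown [  88  311   68   66 2975] [119.3 343. ]
brown [ 251  427  113   53 1961] [298.6 448.9]
brown [305 451  65  29 214] [334.5 467.6]
brown [292 467  17  13  77] [298.7 474.5]
brown [287 474   9   6  31] [290.4 477.3]
scene green [168 235  16  12 148] [175.2 240.7] [ 0.4081 -0.3018  0.022 ] [ 0.4155 -0.3003  0.029 ]
scene green [181 266  23  19 338] [191.8 274.8] [ 0.534  -0.2629  0.022 ] [ 0.5404 -0.2617  0.029 ]
```

View pics/topz.png

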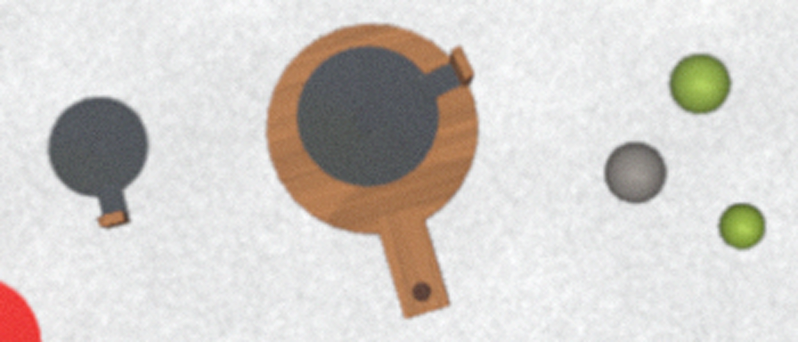

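Run:
```python
from h import *
from scipy.optimize import least_squares
c=dict(np.load('pics/top0.npz'));f=c['frame'];hsv=cv2.cvtColor(f,cv2.COLOR_RGB2HSV)
def circ(mask,r,z,x0,ksz):
    m=cv2.morphologyEx(mask,cv2.MORPH_OPEN,cv2.getStructuringElement(cv2.MORPH_ELLIPSE,(ksz,ksz)))
    k,l,s,ce=cv2.connectedComponentsWithStats(m)
    p0=proj(c,[*x0,z])[0]
    i=1+np.argmin(np.linalg.norm(ce[1:]-p0,axis=1))
    cn=max(cv2.findContours((l==i).astype(np.uint8),0,1)[0],key=len)[:,0]
    W=np.array([onz(c,u,v,z) for u,v in cn])[:,:2]
    def F(p): return np.hypot(W[:,0]-p[0],W[:,1]-p[1])-p[2]
    s=least_squares(F,[*W.mean(0),r],loss='soft_l1',f_scale=.001)
    print(s.x.round(4),'expect r',r, 'rms',np.sqrt((F(s.x)**2).mean()).round(4));return s.x[:2]
sat=hsv[...,1]; v=f.max(2)
gr=((v<90)&(sat<80)).astype(np.uint8)
L=circ(gr,.066,.040,onz(c,291,240,.04)[:2],25)
S=circ(gr,.048,.017,onz(c,173,254,.017)[:2],19)
bd=((((hsv[...,0]<20)&(sat>90))|(v<90))).astype(np.uint8)
B=circ(bd,.1,.016,onz(c,293,247,.016)[:2],45)
# tab tops and handle end from zoomed image
Z=lambda x,y:(130+(x+.5)/2.28-.5,190+(y+.5)/2.28-.5)
for nm,a,b,z,o in(('Ltab',(453,53),(466,80),.016+.076,L),('Stab',(100,218),(123,213),.046,S)):
    A=onz(c,*Z(*a),z);Bq=onz(c,*Z(*b),z);m=(A+Bq)/2;d=m[:2]-o
    print(nm,m.round(4),'len',np.hypot(*(A-Bq)).round(4),'dist',np.hypot(*d).round(4),'ang',np.degrees(np.arctan2(d[1],d[0])).round(1))
a=onz(c,*Z(422,291),.016);e=(onz(c,*Z(404,317),.016)+onz(c,*Z(449,304),.016))/2
for q in(a,e): d=q[:2]-B;print('handle',q.round(3),np.hypot(*d).round(3),np.degrees(np.arctan2(d[1],d[0])).round(1))
```

```text
[0.5064 0.0472 0.0639] expect r 0.066 rms 0.0007
[0.4753 0.2996 0.0461] expect r 0.048 rms 0.001
[0.4982 0.0431 0.0968] expect r 0.1 rms 0.001Traceback (most recent call last):
  File "<stdin>", line 24, in <module>
TypeError: return arrays must be of ArrayType
```

Run:
```python
from h import *
c=dict(np.load('pics/top0.npz'))
L=np.array([.5064,.0472]);S=np.array([.4753,.2996]);B=np.array([.4982,.0431])
Z=lambda x,y:(130+(x+.5)/2.28-.5,190+(y+.5)/2.28-.5)
n=np.linalg.norm
for nm,a,b,z,o in(('Ltab',(453,53),(468,80),.016+.076,L),('Stab',(100,218),(123,213),.046,S)):
    A=onz(c,*Z(*a),z);Bq=onz(c,*Z(*b),z);m=(A+Bq)/2;d=m[:2]-o
    print(nm,m.round(4),'len',n(A-Bq).round(4),'dist',n(d).round(4),'ang',np.degrees(np.arctan2(d[1],d[0])).round(1))
a=onz(c,*Z(422,291),.016);e=(onz(c,*Z(404,317),.016)+onz(c,*Z(449,304),.016))/2
for q in(a,e): d=q[:2]-B;print('handle',q.round(3),n(d).round(3),np.degrees(np.arctan2(d[1],d[0])).round(1))
```

```text
Ltab [ 0.5444 -0.0354  0.092 ] len 0.0276 dist 0.0909 ang -65.3
Stab [0.4092 0.2781 0.046 ] len 0.0215 dist 0.0695 ang -162.0
handle [ 0.347 -0.006  0.016] 0.159 -162.1
handle [ 0.329 -0.01   0.016] 0.177 -162.5
```

Run:
```python
from h import *
c=dict(np.load('pics/wrist0.npz'));s=telemetry.read_state()
R=s['eef_rot'];T=s['tcp_pos']
for a,b in(((189,322),(432,322)),((189,392),(434,392))):
    o,d1=ray(c,*a);_,d2=ray(c,*b)
    k=.085/np.linalg.norm(d1-d2)
    for d in(d1,d2): print((R.T@(o+k*d-T)).round(4))
f=c['frame'][300:420,100:500]
cv2.imwrite('pics/wz.png',cv2.cvtColor(np.clip(cv2.resize(f,None,fx=2,fy=2)*2.,0,255).astype(np.uint8),cv2.COLOR_RGB2BGR))
```

```text
[ 0.0072 -0.0418  0.0116]
[0.0072 0.0432 0.0117]
[-0.015  -0.0414  0.0022]
[-0.015   0.0436  0.0022]
```

View pics/wz.png

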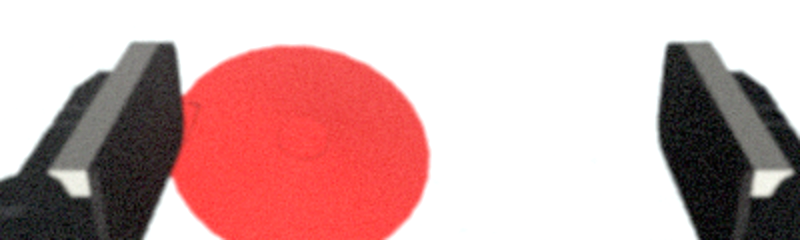

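```bash
cat >> h.py <<'E'
def to(x,y,z=None,yang=None):
    s=telemetry.read_state();R=s['eef_rot'];T=s['tcp_pos']
    d=np.array([x,y,T[2] if z is None else z])-T
    cur=np.degrees(np.arctan2(R[1,1],R[0,1]))
    print('clk',round(s['clock'],2),'tcp',T.round(4),'yang',cur.round(2),'grip',round(s['gripper_width'],3),'tilt',np.degrees(np.arccos(-R[2,2])).round(2),'q',s['q'].round(0),'F',s['ft_force'].round(1))
    print('  travel units',(R.T@d/.03).round(3), 'turn units', None if yang is None else round(-((yang-cur+90)%180-90)/6,3))
E
python3 -c "
from h import *
to(.41,-.3025,None,76.5)"
```

```text
clk 0.15 tcp [0.1225 0.5102 0.2559] yang 76.49 grip 1.001 tilt 0.06 q [69. 17. -9. 65. -0. 82.] F [ 0.9  0.7 -0.7]
  travel units [-1.5646e+01 -2.4101e+01  2.2000e-02] turn units -0.002
```

Emit:
servo_tool --grip '[100, 100, 100, 100, 100, 100, 100, 100, 100, 100, 100, 100]' --pt "-0.6 -0.95 0" --pt "-0.6 -0.95 0" --pt "-0.6 -0.95 0" --pt "-0.6 -0.95 0" --pt "-0.6 -0.95 0" --pt "-0.6 -0.95 0" --pt "-0.6 -0.95 0" --pt "-0.6 -0.95 0" --pt "-0.6 -0.95 0" --pt "-0.6 -0.95 0" --pt "-0.6 -0.95 0" --pt "-0.6 -0.95 0" --turn '[0, 0, 0, 0, 0, 0, 0, 0, 0, 0, 0, 0]' --force 40

```text
clock: 1.15
tcp_pos: [0.2534, 0.1161, 0.2528]
eef_rot: [[-0.975, 0.222, 0.0], [0.222, 0.975, -0.001], [-0.0, -0.001, -1.0]]
ft_force: [0.7, 0.5, -0.7]
gripper_width: 0.999
```

```bash
python3 -c "
from h import *
to(.41,-.3025,None,76.5)"
```

```text
clk 1.15 tcp [0.2534 0.1161 0.2528] yang 77.2 grip 0.999 tilt 0.07 q [ 10. -11. -39.  62.  -0.  22.] F [ 0.7  0.5 -0.7]
  travel units [ -8.181 -12.449   0.018] turn units 0.116
```

Emit:
servo_tool --grip '[100, 100, 100, 100, 100, 100, 100, 100, 100, 100, 100, 100]' --pt "-0.63 -0.95 0.3" --pt "-0.63 -0.95 0.3" --pt "-0.63 -0.95 0.3" --pt "-0.63 -0.95 0.3" --pt "-0.63 -0.95 0.3" --pt "-0.63 -0.95 0.3" --pt "-0.63 -0.95 0.3" --pt "-0.63 -0.95 0.3" --pt "-0.63 -0.95 0.3" --pt "-0.63 -0.95 0.3" --pt "-0.63 -0.95 0.3" --pt "-0.63 -0.95 0.3" --turn '[0, 0, 0, 0, 0, 0, 0, 0, 0, 0, 0, 0]'

```text
clock: 2.15
tcp_pos: [0.4008, -0.2907, 0.143]
eef_rot: [[-0.974, 0.227, 0.01], [0.227, 0.974, -0.001], [-0.01, 0.001, -1.0]]
ft_force: [0.3, 0.5, 1.0]
gripper_width: 1.0
```

Emit:
servo_tool --grip '[100, 100]' --pt "0 0 0" --pt "0 0 0" --turn '[0, 0]'

```text
clock: 2.32
tcp_pos: [0.402, -0.2968, 0.1402]
eef_rot: [[-0.973, 0.231, 0.009], [0.231, 0.973, -0.002], [-0.009, 0.0, -1.0]]
ft_force: [-1.0, 0.5, -0.2]
gripper_width: 0.999
```

```bash
python3 -c "
from h import *
to(.41,-.3025,.12,76.5)
snap('wrist','w1')"
```

```text
clk 2.32 tcp [ 0.402  -0.2968  0.1402] yang 76.63 grip 0.999 tilt 0.52 q [-45.  19. -24.  46.   0. -32.] F [-1.   0.5 -0.2]
  travel units [-0.297 -0.122  0.676] turn units 0.022
```

View pics/w1.png

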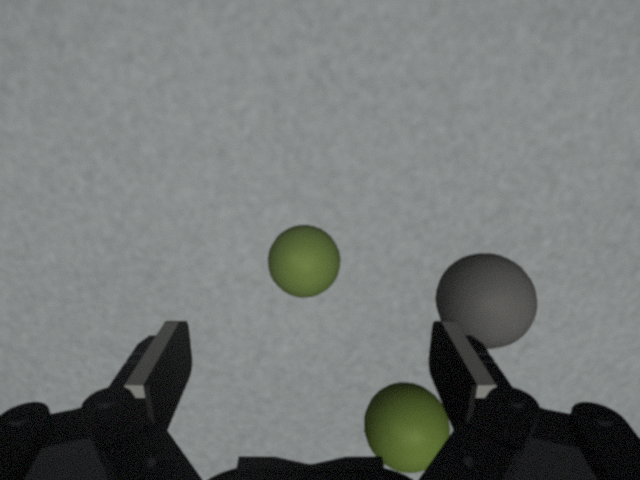

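The wrist picture shows the small lime at (304,261), the grey ball at (487,300) and the large lime at (407,427).

```bash
python3 -c "
from h import *
c=dict(np.load('pics/w1.npz'))
print(onz(c,304,261,.022),onz(c,407,427,.029),onz(c,487,300,.029))
x=onz(c,304,261,.022);to(x[0],x[1],.0345,76.5)"
```

```text
[ 0.41509831 -0.30311587  0.022     ] [ 0.54920511 -0.26250881  0.029     ] [ 0.4631807  -0.19986536  0.029     ]
clk 2.37 tcp [ 0.4021 -0.2968  0.1404] yang 76.65 grip 1.0 tilt 0.55 q [-45.  19. -24.  46.   0. -32.] F [-0.9  0.  -0.1]
  travel units [-0.435 -0.101  3.533] turn units 0.025
```

Emit:
servo_tool --grip '[100, 100, 100, 100, 100, 100, 100]' --pt "-0.2 -0.05 0.4" --pt "-0.15 -0.05 0.7" --pt "-0.05 0 0.7" --pt "0 0 0.7" --pt "0 0 0.5" --pt "0 0 0.2" --pt "0 0 0" --turn '[0, 0, 0, 0, 0, 0, 0]'

```text
clock: 2.95
tcp_pos: [0.4144, -0.2981, 0.0444]
eef_rot: [[-0.974, 0.227, 0.012], [0.227, 0.974, -0.004], [-0.012, -0.002, -1.0]]
ft_force: [0.0, 0.6, 0.1]
gripper_width: 0.997
```

```bash
python3 -c "
from h import *
to(.413,-.303,.0345,76.5)
snap('wrist','w2')"
```

```text
clk 2.95 tcp [ 0.4144 -0.2981  0.0444] yang 76.9 grip 0.997 tilt 0.71 q [-44.  28. -29.  33.   0. -31.] F [0.  0.6 0.1]
  travel units [ 0.014 -0.168  0.329] turn units 0.067
```

View pics/w2.png

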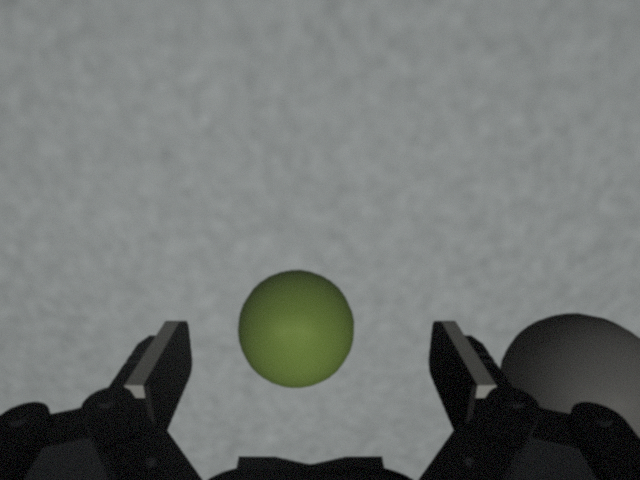

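The small lime lies between the pads at (296,328), slightly left of the middle at about 311.

```bash
python3 -c "
from h import *
c=dict(np.load('pics/w2.npz'))
x=onz(c,296,328,.022);print(x);to(x[0],x[1],.0345)"
```

```text
[ 0.41523954 -0.30323642  0.022     ]
clk 3.0 tcp [ 0.4146 -0.2983  0.045 ] yang 76.91 grip 0.998 tilt 0.74 q [-44.  28. -29.  33.   0. -31.] F [-0.2  1.2  0.8]
  travel units [-0.053 -0.157  0.35 ] turn units None
```

Emit:
servo_tool --grip '[100, 100, 100, 52, 52, 40, 40, 40, 40, 40]' --pt "0 -0.18 0.3" --pt "0 -0.02 0.1" --pt "0 0 0" --pt "0 0 0" --pt "0 0 0" --pt "0 0 0" --pt "0 0 0" --pt "0 0 0" --pt "0 0 0" --pt "0 0 0" --turn '[0, 0, 0, 0, 0, 0, 0, 0, 0, 0]' --force 30

```text
clock: 3.83
tcp_pos: [0.4154, -0.3064, 0.0366]
eef_rot: [[-0.974, 0.226, 0.017], [0.226, 0.974, -0.01], [-0.019, -0.006, -1.0]]
ft_force: [0.1, 0.0, -0.1]
gripper_width: 0.493
```

```bash
python3 -c "
from h import *
to(.413,-.303,.0345)
snap('wrist','w3')"
```

```text
clk 3.83 tcp [ 0.4154 -0.3064  0.0366] yang 76.93 grip 0.493 tilt 1.12 q [-45.  28. -29.  32.   0. -32.] F [ 0.1  0.  -0.1]
  travel units [0.103 0.092 0.066] turn units None
```

View pics/w3.png

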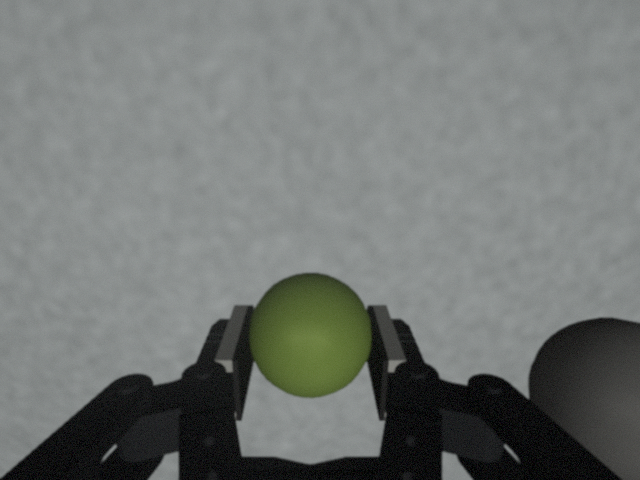

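```bash
python3 -c "
from h import *
c=dict(np.load('pics/w3.npz'))
x=onz(c,310.5,335,.022);print(x);s=telemetry.read_state();print('in tool',s['eef_rot'].T@(x-s['tcp_pos']));to(.4753,.2996,.11)"
```

```text
[ 0.41554003 -0.3057064   0.022     ]
in tool [0.00021924 0.00074294 0.01453248]
clk 3.88 tcp [ 0.4153 -0.3063  0.0365] yang 76.93 grip 0.493 tilt 1.11 q [-45.  28. -29.  32.   0. -32.] F [-0.4  0.5 -0.7]
  travel units [ 2.572 20.113 -2.607] turn units None
```

Emit:
servo_tool --grip '[40, 40, 40, 40, 40, 40, 40, 40, 40, 40, 40, 40]' --pt "0 0 -0.5" --pt "0 0 -0.9" --pt "0 0.4 -0.9" --pt "0.05 0.9 -0.5" --pt "0.13 0.95 -0.1" --pt "0.13 0.95 0" --pt "0.13 0.95 0" --pt "0.13 0.95 0" --pt "0.13 0.95 0" --pt "0.13 0.95 0" --pt "0.13 0.95 0" --pt "0.13 0.95 0" --turn '[0, 0, 0, 0, 0, 0, 0, 0, 0, 0, 0, 0]'

```text
clock: 4.88
tcp_pos: [0.4443, -0.0326, 0.1259]
eef_rot: [[-0.972, 0.235, 0.021], [0.235, 0.972, -0.012], [-0.023, -0.007, -1.0]]
ft_force: [1.5, 1.0, -0.7]
gripper_width: 0.491
```

```bash
python3 -c "
from h import *
to(.4753,.2996,.11)"
```

```text
clk 4.88 tcp [ 0.4443 -0.0326  0.1259] yang 76.4 grip 0.491 tilt 1.38 q [-13.  15. -34.  41.  -0.   0.] F [ 1.5  1.  -0.7]
  travel units [ 1.61  11.008  0.419] turn units None
```

Emit:
servo_tool --grip '[40, 40, 40, 40, 40, 40, 40, 40, 40, 40, 40, 40]' --pt "0.14 0.95 0" --pt "0.14 0.95 0" --pt "0.14 0.95 0" --pt "0.14 0.95 0" --pt "0.14 0.95 0" --pt "0.14 0.95 0" --pt "0.14 0.95 0" --pt "0.14 0.95 0" --pt "0.14 0.95 0" --pt "0.14 0.9 0" --pt "0.1 0.6 0" --pt "0 0 0" --turn '[0, 0, 0, 0, 0, 0, 0, 0, 0, 0, 0, 0]'

```text
clock: 5.88
tcp_pos: [0.4697, 0.2924, 0.1228]
eef_rot: [[-0.973, 0.231, 0.023], [0.23, 0.973, -0.01], [-0.025, -0.005, -1.0]]
ft_force: [-0.8, -0.1, 0.1]
gripper_width: 0.496
```

```bash
python3 -c "
from h import *
to(.4753,.2996,.0435)
snap('wrist','w4')"
```

```text
clk 5.88 tcp [0.4697 0.2924 0.1228] yang 76.67 grip 0.496 tilt 1.45 q [ 25.  25. -17.  46.  -1.  38.] F [-0.8 -0.1  0.1]
  travel units [-0.06   0.29   2.644] turn units None
```

View pics/w4.png

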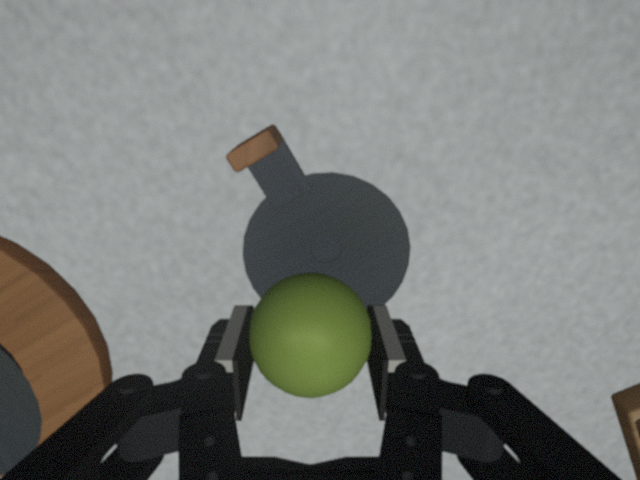

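The held lime is at (311,335). The dish floor mark is at (325,248) and its rim is centred at about (327,247).

```bash
python3 -c "
from h import *
c=dict(np.load('pics/w4.npz'))
print(onz(c,325,248,.008),onz(c,327,247,.017))
x=onz(c,325,248,.008);to(x[0],x[1],.0435)"
```

```text
[0.47794854 0.29948349 0.008     ] [0.47404558 0.30125386 0.017     ]
clk 5.93 tcp [0.4694 0.291  0.1226] yang 76.66 grip 0.5 tilt 1.44 q [ 25.  25. -17.  46.  -1.  38.] F [-0.8 -0.7 -0.8]
  travel units [-0.146  0.356  2.64 ] turn units None
```

Emit:
servo_tool --grip '[40, 40, 40, 40, 40, 40]' --pt "-0.1 0.3 0.5" --pt "0 0.05 0.8" --pt "0 0 0.7" --pt "0 0 0.35" --pt "0 0 0.1" --pt "0 0 0" --turn '[0, 0, 0, 0, 0, 0]'

```text
clock: 6.43
tcp_pos: [0.4766, 0.2956, 0.047]
eef_rot: [[-0.972, 0.232, 0.023], [0.232, 0.973, -0.013], [-0.025, -0.008, -1.0]]
ft_force: [-1.2, 0.1, -0.2]
gripper_width: 0.494
```

```bash
python3 -c "
from h import *
to(.4765,.2998,.0455)"
```

```text
clk 6.43 tcp [0.4766 0.2956 0.047 ] yang 76.57 grip 0.494 tilt 1.5 q [ 25.  31. -21.  37.  -1.  38.] F [-1.2  0.1 -0.2]
  travel units [0.037 0.136 0.047] turn units None
```

Emit:
servo_tool --grip '[40, 40, 53, 58, 65, 70, 70, 72, 75, 80]' --pt "0.03 0.14 0.05" --pt "0 0 0" --pt "0 0 0" --pt "0 0 0" --pt "0 0 0" --pt "0 0 -0.1" --pt "0 0 -0.3" --pt "0 0 -0.7" --pt "0 0 -0.9" --pt "0 0 -0.9" --turn '[0, 0, 0, 0, 0, 0, 0, 0, 0, 0]'

```text
clock: 7.27
tcp_pos: [0.4731, 0.2991, 0.1362]
eef_rot: [[-0.972, 0.234, 0.019], [0.234, 0.972, -0.015], [-0.022, -0.011, -1.0]]
ft_force: [0.7, 0.6, 0.3]
gripper_width: 0.802
```

```bash
python3 -c "
from h import *
to(.543,-.2625,.12,24.7)
c=snap('wrist','w5');c=snap('top','t5')
"
```

```text
clk 7.27 tcp [0.4731 0.2991 0.1362] yang 76.48 grip 0.802 tilt 1.39 q [ 25.  25. -15.  49.  -1.  39.] F [0.7 0.6 0.3]
  travel units [ -6.624 -17.649   0.873] turn units 8.63
```

View pics/w5.png

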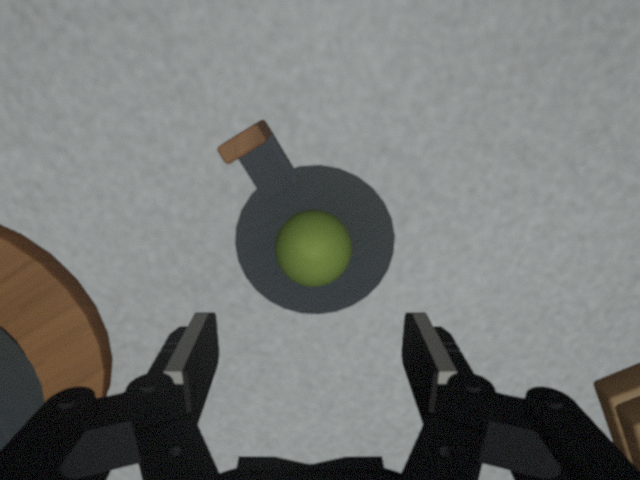

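The small lime sits in the small dish at (314,248), and the rim is centred at about (315,239). I'll check that offset.

```bash
python3 -c "
from h import *
c=dict(np.load('pics/w5.npz'))
print(onz(c,314,248,.030),onz(c,315,239.5,.017))
t=dict(np.load('pics/t5.npz'))
f=t['frame'];h=cv2.cvtColor(f,cv2.COLOR_RGB2HSV)
m=((h[...,0]>28)&(h[...,0]<50)&(h[...,1]>110)&(h[...,2]>40)).astype(np.uint8)
k,l,s,ce=cv2.connectedComponentsWithStats(m)
print([(s[i,4],ce[i],onz(t,*ce[i],.03)) for i in range(1,k) if s[i,4]>40])
to(.544,-.2625,.12,24.7)
"
```

```text
[0.47602681 0.30007958 0.03      ] [0.47587772 0.30069669 0.017     ]
[(np.int32(460), array([436.58043478, 226.38695652]), array([ 0.54341614, -0.26282188,  0.03      ])), (np.int32(82), array([170.36585366, 260.03658537]), array([0.46098468, 0.30112185, 0.03      ]))]
clk 7.37 tcp [0.476  0.3006 0.1398] yang 76.49 grip 0.798 tilt 1.65 q [ 26.  25. -15.  49.  -1.  39.] F [ 0.8  0.4 -0.4]
  travel units [ -6.563 -17.718   0.943] turn units 8.632
```

Emit:
servo_tool --grip '[100, 100, 100, 100, 100, 100, 100, 100, 100, 100, 100, 100]' --pt "-0.35 -0.95 0" --pt "-0.35 -0.95 0" --pt "-0.35 -0.95 0" --pt "-0.35 -0.95 0" --pt "-0.35 -0.95 0" --pt "-0.35 -0.95 0" --pt "-0.35 -0.95 0" --pt "-0.35 -0.95 0" --pt "-0.35 -0.95 0" --pt "-0.35 -0.95 0" --pt "-0.35 -0.95 0" --pt "-0.35 -0.95 0" --turn '[0, 0, 0, 0, 0, 0, 0, 0, 0, 0, 0, 0]'

```text
clock: 8.37
tcp_pos: [0.5217, -0.0702, 0.1512]
eef_rot: [[-0.974, 0.223, 0.037], [0.222, 0.975, -0.008], [-0.038, 0.001, -0.999]]
ft_force: [0.7, 0.1, 0.5]
gripper_width: 0.996
```

Emit:
servo_tool --grip '[100, 100, 100, 100, 100, 100, 100, 100]' --pt "-0.35 -0.95 0" --pt "-0.35 -0.95 0" --pt "-0.35 -0.95 0" --pt "-0.35 -0.95 0" --pt "-0.35 -0.95 0" --pt "-0.35 -0.95 0" --pt "-0.2 -0.5 0" --pt "0 0 0" --turn '[0, 0, 0, 0, 0, 0, 0, 0]'

```text
clock: 9.03
tcp_pos: [0.5471, -0.2832, 0.1563]
eef_rot: [[-0.973, 0.227, 0.041], [0.227, 0.974, -0.011], [-0.042, -0.002, -0.999]]
ft_force: [-0.4, 1.1, 0.5]
gripper_width: 0.999
```

```bash
python3 -c "
from h import *
to(.5445,-.2625,.1,24.7)"
```

```text
clk 9.03 tcp [ 0.5471 -0.2832  0.1563] yang 76.86 grip 0.999 tilt 2.41 q [-35.  29.  -6.  53.   1. -21.] F [-0.4  1.1  0.5]
  travel units [0.319 0.657 1.865] turn units 8.693
```

Emit:
servo_tool --grip '[100, 100, 100, 100, 100, 100, 100, 100, 100, 100]' --pt "0.1 0.3 0.1" --pt "0.1 0.3 0.1" --pt "0 0 0.1" --pt "0 0 0.1" --pt "0 0 0.1" --pt "0 0 0.1" --pt "0 0 0.1" --pt "0 0 0" --pt "0 0 0" --pt "0 0 0" --turn '[1, 1, 1, 1, 1, 1, 1, 1, 0.6, 0]'

```text
clock: 9.87
tcp_pos: [0.5447, -0.2573, 0.135]
eef_rot: [[-0.387, 0.921, 0.038], [0.922, 0.387, -0.008], [-0.022, 0.032, -0.999]]
ft_force: [1.6, -0.1, -0.4]
gripper_width: 1.0
```

```bash
python3 -c "
from h import *
to(.5445,-.2625,.039,24.7)
snap('wrist','w6')"
```

```text
clk 9.87 tcp [ 0.5447 -0.2573  0.135 ] yang 22.8 grip 1.0 tilt 2.23 q [-33.  28. -10.  49.   1.  35.] F [ 1.6 -0.1 -0.4]
  travel units [-0.088 -0.177  3.197] turn units -0.316
```

View pics/w6.png

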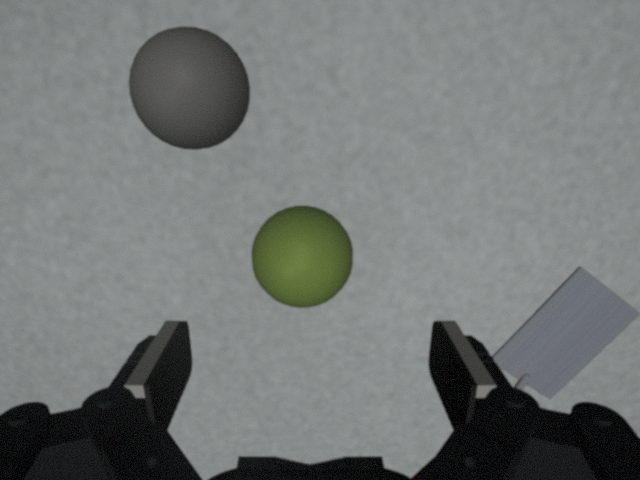

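The large lime is at (302,257), the grey ball at (190,88), and the nearest spatula corner is at about (495,358).

```bash
python3 -c "
from h import *
c=dict(np.load('pics/w6.npz'))
x=onz(c,302,257,.029);sp=onz(c,495,358,.003);print(x,sp,np.linalg.norm((sp-x)[:2]))
to(x[0],x[1],.039)"
```

```text
[ 0.54760171 -0.26383381  0.029     ] [ 0.7110959  -0.29474421  0.003     ] 0.16639050898910324
clk 9.92 tcp [ 0.5447 -0.2572  0.135 ] yang 23.02 grip 0.999 tilt 2.23 q [-33.  28. -10.  49.   1.  34.] F [ 0.1  0.4 -0.1]
  travel units [-0.169 -0.101  3.203] turn units None
```

Emit:
servo_tool --grip '[100, 100, 100, 100, 100, 100, 100]' --pt "-0.15 -0.1 0.4" --pt "0 0 0.7" --pt "0 0 0.7" --pt "0 0 0.6" --pt "0 0 0.4" --pt "0 0 0.15" --pt "0 0 0" --turn '[0, 0, 0, 0, 0, 0, 0]'

```text
clock: 10.5
tcp_pos: [0.547, -0.2634, 0.0406]
eef_rot: [[-0.406, 0.913, 0.04], [0.913, 0.407, -0.009], [-0.024, 0.033, -0.999]]
ft_force: [-0.4, 1.2, 0.4]
gripper_width: 1.001
```

```bash
python3 -c "
from h import *
to(.546,-.263,.039)
snap('wrist','w7')"
```

```text
clk 10.5 tcp [ 0.547  -0.2634  0.0406] yang 24.02 grip 1.001 tilt 2.33 q [-33.  35. -15.  38.   1.  33.] F [-0.4  1.2  0.4]
  travel units [ 0.028 -0.026  0.053] turn units None
```

View pics/w7.png

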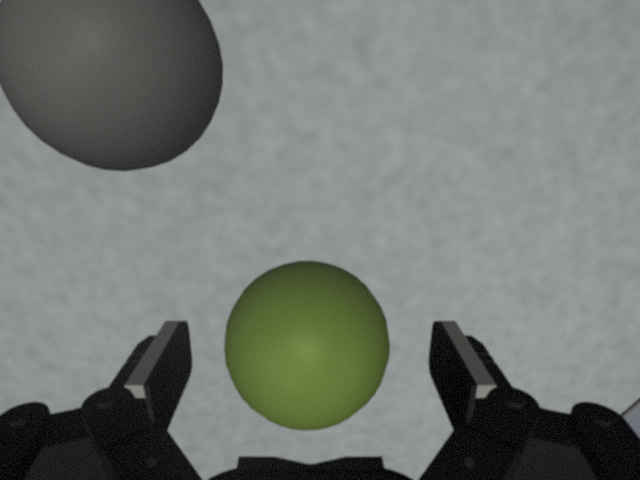

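The large lime is centred between the pads at (307,345), so I'll close.

Emit:
servo_tool --grip '[80, 66, 55, 55, 55, 55, 55]' --pt "0 0 0.03" --pt "0 0 0" --pt "0 0 0" --pt "0 0 0" --pt "0 0 0" --pt "0 0 0" --pt "0 0 0" --turn '[0, 0, 0, 0, 0, 0, 0]' --force 30

```text
clock: 11.13
tcp_pos: [0.549, -0.2648, 0.0437]
eef_rot: [[-0.408, 0.912, 0.044], [0.913, 0.409, -0.012], [-0.029, 0.036, -0.999]]
ft_force: [1.0, 0.3, -1.6]
gripper_width: 0.659
```

```bash
python3 -c "
from h import *
to(.5064,.0472,.15)
snap('wrist','w8')"
```

```text
clk 11.13 tcp [ 0.549  -0.2648  0.0437] yang 24.14 grip 0.659 tilt 2.64 q [-33.  35. -15.  38.   1.  33.] F [ 1.   0.3 -1.6]
  travel units [ 9.968  3.084 -3.728] turn units None
```

View pics/w8.png

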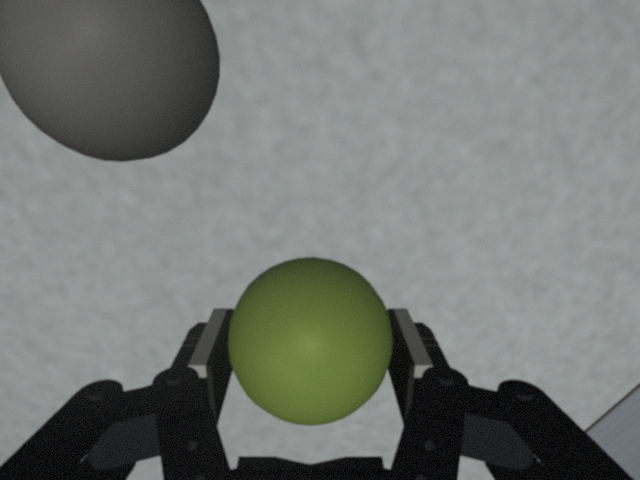

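Emit:
servo_tool --grip '[55, 55, 55, 55, 55, 55, 55, 55, 55, 55, 55, 55]' --pt "0 0 -0.4" --pt "0 0 -0.8" --pt "0 0 -0.9" --pt "0.4 0.1 -0.9" --pt "0.9 0.28 -0.6" --pt "0.95 0.29 -0.2" --pt "0.95 0.29 0" --pt "0.95 0.29 0" --pt "0.95 0.29 0" --pt "0.95 0.29 0" --pt "0.95 0.29 0" --pt "0.95 0.29 0" --turn '[0, 0, 0, 0, 0, 0, 0, 0, 0, 0, 0, 0]'

```text
clock: 12.18
tcp_pos: [0.5131, -0.0126, 0.1688]
eef_rot: [[-0.399, 0.915, 0.054], [0.916, 0.401, -0.016], [-0.037, 0.043, -0.998]]
ft_force: [0.7, 0.0, -1.3]
gripper_width: 0.657
```

```bash
python3 -c "
from h import *
to(.5064,.0472,.15)"
```

```text
clk 12.18 tcp [ 0.5131 -0.0126  0.1688] yang 23.64 grip 0.657 tilt 3.25 q [ -9.  17. -22.  47.  -0.  57.] F [ 0.7  0.  -1.3]
  travel units [1.937 0.567 0.583] turn units None
```

Emit:
servo_tool --grip '[55, 55, 55, 55]' --pt "0.8 0.25 0.2" --pt "0.7 0.2 0.2" --pt "0.3 0.05 0.1" --pt "0 0 0" --turn '[0, 0, 0, 0]'

```text
clock: 12.52
tcp_pos: [0.5045, 0.0503, 0.156]
eef_rot: [[-0.404, 0.913, 0.058], [0.914, 0.406, -0.015], [-0.037, 0.047, -0.998]]
ft_force: [-0.6, 0.3, -1.2]
gripper_width: 0.659
```

```bash
python3 -c "
from h import *
to(.5064,.0472,.068)
snap('wrist','w9')"
```

```text
clk 12.52 tcp [0.5045 0.0503 0.156 ] yang 23.97 grip 0.659 tilt 3.43 q [ -2.  17. -25.  45.  -1.  64.] F [-0.6  0.3 -1.2]
  travel units [-0.012 -0.121  2.934] turn units None
```

View pics/w9.png

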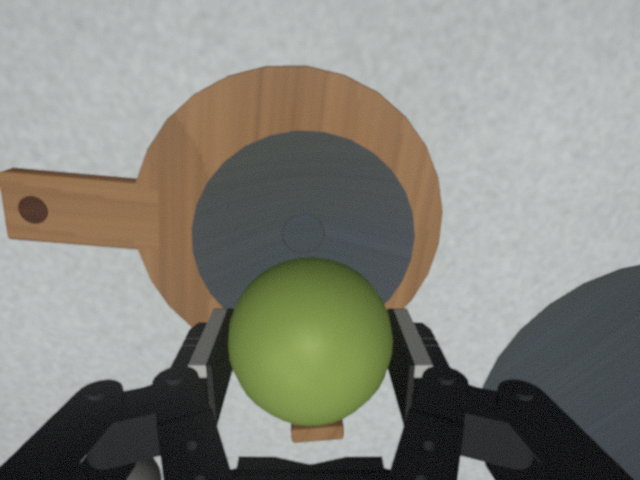

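The dish floor mark is at (303,234) and the tab appears under the lime at (317,431). The held lime is at (311,340).

```bash
python3 -c "
from h import *
c=dict(np.load('pics/w9.npz'))
x=onz(c,303.5,234,.024);print(x)
s=telemetry.read_state();R=s['eef_rot'];T=s['tcp_pos']
o,d=ray(c,310.5,341)
# lime centre in tool: solve y~0 -> use z_tool 0.0147
k=((R.T@d)[2]);l=R.T@(o-T)+R.T@d*((.0147-(R.T@(o-T))[2])/k);print('lime in tool',l)
tgt=np.array([*(x[:2]*.6+np.array([.5064,.0472])*.4),.054])-R@l
print(tgt);to(*tgt)"
```

```text
[0.50950752 0.04744483 0.024     ]
lime in tool [-0.00041844  0.00125382  0.0147    ]
[0.50609005 0.04744087 0.06859795]
clk 12.57 tcp [0.5049 0.0495 0.1564] yang 23.95 grip 0.663 tilt 3.46 q [ -2.  17. -24.  45.  -1.  64.] F [ 0.2  1.  -0.2]
  travel units [ 0.031 -0.132  2.924] turn units None
```

Emit:
servo_tool --grip '[55, 55, 55, 55, 55, 55]' --pt "0.03 -0.1 0.4" --pt "0 0 0.8" --pt "0 0 0.8" --pt "0 0 0.5" --pt "0 0 0.15" --pt "0 0 0" --turn '[0, 0, 0, 0, 0, 0]'

```text
clock: 13.07
tcp_pos: [0.5117, 0.0407, 0.0789]
eef_rot: [[-0.399, 0.914, 0.067], [0.916, 0.401, -0.018], [-0.044, 0.054, -0.998]]
ft_force: [0.3, -0.3, -0.8]
gripper_width: 0.658
```

```bash
python3 -c "
from h import *
to(.506,.0475,.0685)
snap('scene','s1')"
```

```text
clk 13.07 tcp [0.5117 0.0407 0.0789] yang 23.68 grip 0.658 tilt 3.98 q [ -3.  23. -30.  33.  -1.  63.] F [ 0.3 -0.3 -0.8]
  travel units [ 0.298 -0.103  0.33 ] turn units None
```

Emit:
servo_tool --grip '[55, 55, 70, 74, 80, 82, 84, 86, 90, 95]' --pt "0.3 -0.1 0.25" --pt "0.05 0 0.13" --pt "0 0 0" --pt "0 0 0" --pt "0 0 -0.05" --pt "0 0 -0.2" --pt "0 0 -0.5" --pt "0 0 -0.8" --pt "0 0 -0.9" --pt "0 0 -0.9" --turn '[0, 0, 0, 0, 0, 0, 0, 0, 0, 0]'

```text
clock: 13.95
tcp_pos: [0.4972, 0.051, 0.1719]
eef_rot: [[-0.399, 0.915, 0.066], [0.916, 0.401, -0.019], [-0.043, 0.053, -0.998]]
ft_force: [0.9, 0.8, -1.1]
gripper_width: 0.948
```

```bash
python3 -c "
from h import *
to(.545,-.037,.15,114.7)
snap('wrist','w10');snap('top','t10')"
```

```text
clk 13.95 tcp [0.4972 0.051  0.1719] yang 23.64 grip 0.948 tilt 3.91 q [ -2.  15. -25.  46.  -1.  64.] F [ 0.9  0.8 -1.1]
  travel units [-3.289  0.244  0.887] turn units 14.824
```

View pics/w10.png

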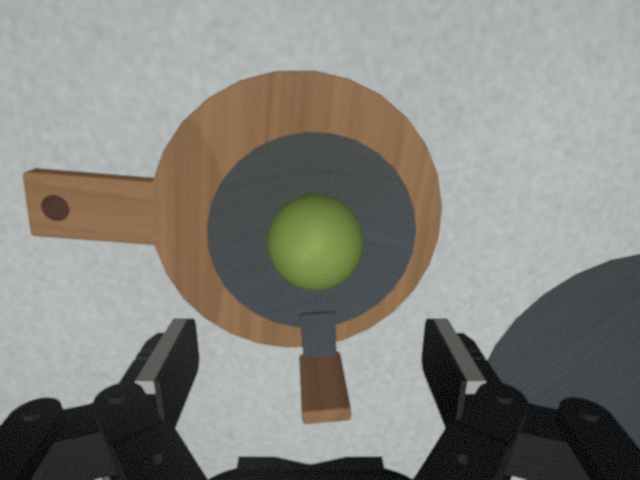

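View pics/t10.png

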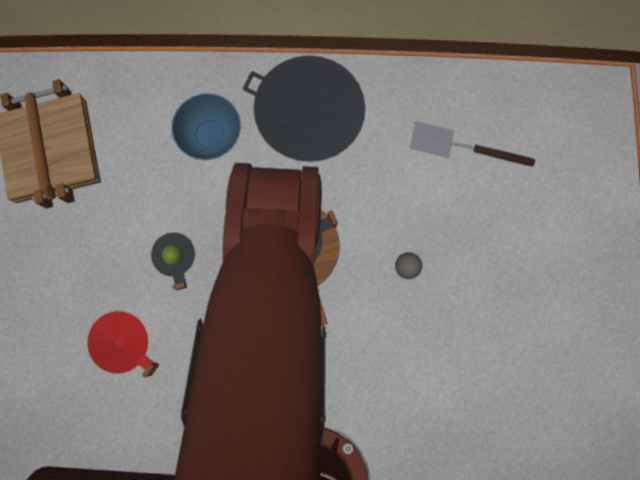

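The large lime rests in the large dish: in the wrist view it is at (316,242) and the dish centre is at about (312,228). The next step is to turn the wrist to line up with the tab.

Emit:
servo_tool --grip '[60, 60, 60, 60, 60, 60, 60, 60, 60, 60, 60, 60]' --pt "-0.6 0 0" --pt "-0.6 0 0" --pt "-0.6 0 0" --pt "-0.5 0.2 0" --pt "0 0 0" --pt "0 0 0" --pt "0 0 0" --pt "0 0 0" --pt "0 0 0" --pt "0 0 0" --pt "0 0 0" --pt "0 0 0" --turn '[-1, -1, -1, -1, -1, -1, -1, -1, -1, -1, -1, -1]'

```text
clock: 15.05
tcp_pos: [0.5443, -0.0058, 0.184]
eef_rot: [[-0.985, -0.153, 0.081], [-0.155, 0.988, -0.02], [-0.077, -0.032, -0.996]]
ft_force: [0.3, 0.3, 0.1]
gripper_width: 0.596
```

Emit:
servo_tool --grip '[60, 60, 60, 60]' --pt "0 0 0" --pt "0 0 0" --pt "0 0 0" --pt "0 0 0" --turn '[-1, -1, -0.7, 0]'

```text
clock: 15.38
tcp_pos: [0.5441, -0.0057, 0.1844]
eef_rot: [[-0.894, -0.44, 0.082], [-0.443, 0.896, -0.02], [-0.064, -0.054, -0.996]]
ft_force: [0.1, -0.2, -0.1]
gripper_width: 0.601
```

```bash
python3 -c "
from h import *
to(.545,-.037,.15,114.7)
snap('wrist','w11');print(telemetry.read_state()['eef_rot'].round(3))"
```

```text
clk 15.38 tcp [ 0.5441 -0.0057  0.1844] yang 116.16 grip 0.601 tilt 4.82 q [ -8.  18. -18.  49.  -0. -34.] F [ 0.1 -0.2 -0.1]
  travel units [ 0.509 -0.886  1.166] turn units 0.243
[[-0.896 -0.436  0.082]
 [-0.439  0.898 -0.02 ]
 [-0.064 -0.054 -0.996]]
```

View pics/w11.png

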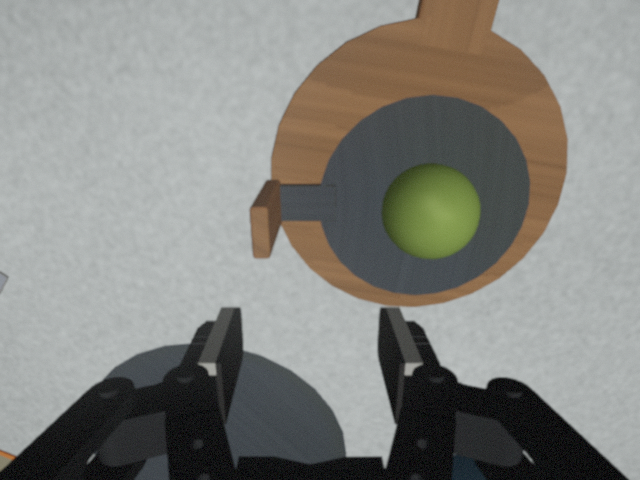

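The large lime is at (431,211), inside the dish at about (425,195). The tab's top edge runs from (268,180) to (262,255).

The tool has drifted to 4.8 degrees of tilt outward. I'll first see how that drift behaves in free air.

Emit:
servo_tool --grip '[60, 60, 60, 60, 60, 60, 60, 60, 60, 60]' --pt "0.8 0.4 -0.2" --pt "0.8 0.4 -0.2" --pt "0.8 0.4 -0.2" --pt "0.8 0.4 -0.2" --pt "0.8 0.4 -0.2" --pt "0.8 0.4 -0.2" --pt "0.8 0.4 -0.2" --pt "0.8 0.4 -0.2" --pt "0.4 0.2 0" --pt "0 0 0" --turn '[0, 0, 0, 0, 0, 0, 0, 0, 0, 0]'

```text
clock: 16.27
tcp_pos: [0.3029, 0.001, 0.2125]
eef_rot: [[-0.91, -0.407, 0.083], [-0.41, 0.912, -0.021], [-0.067, -0.053, -0.996]]
ft_force: [0.7, -0.2, -0.1]
gripper_width: 0.601
```

```bash
python3 -c "
from h import *
to(.545,-.037,.15,114.7)
s=telemetry.read_state();print(s['q'].round(2),s['joint_torque'].round(1),s['eef_rot'][:,2].round(4))"
```

```text
clk 16.27 tcp [0.3029 0.001  0.2125] yang 114.04 grip 0.601 tilt 4.91 q [-14. -11. -45.  50.  -0. -38.] F [ 0.7 -0.2 -0.1]
  travel units [-6.683 -4.327  2.771] turn units -0.11
[-1.372e+01 -1.052e+01 -4.514e+01  5.047e+01 -3.000e-02 -3.786e+01] [ -0.2 -20.3  32.2  -0.9  -0.   -0.3] [ 0.0831 -0.0208 -0.9963]
```

Emit:
servo_tool --grip '[60, 60, 60, 60, 60, 60]' --pt "0 0 0" --pt "0 0 0" --pt "0 0 0" --pt "0 0 0" --pt "0 0 0" --pt "0 0 0" --turn '[0, 0, 0, 0, 0, 0]'

```text
clock: 16.77
tcp_pos: [0.3068, 0.0003, 0.2133]
eef_rot: [[-0.912, -0.401, 0.086], [-0.404, 0.914, -0.021], [-0.07, -0.054, -0.996]]
ft_force: [0.3, 1.0, -0.2]
gripper_width: 0.6
```

```bash
python3 -c "
from h import *
to(.545,-.037,.15,114.7)
s=telemetry.read_state();print(s['q'].round(2),s['joint_torque'].round(1),s['eef_rot'][:,2].round(4))"
```

```text
clk 16.77 tcp [3.068e-01 3.000e-04 2.133e-01] yang 113.68 grip 0.6 tilt 5.1 q [-14. -10. -45.  50.  -0. -37.] F [ 0.3  1.  -0.2]
  travel units [-6.589 -4.208  2.815] turn units -0.17
[-1.366e+01 -1.024e+01 -4.481e+01  5.032e+01 -2.000e-02 -3.745e+01] [ -0.  -19.6  32.1  -1.   -0.    0. ] [ 0.0864 -0.0214 -0.996 ]
```

Each row re-targets from the measured pose, so the tilt creeps radially outward by about 0.03 degrees a row. If I let it creep with the arm facing the other way, it should unwind. I'll swing round through free air on the left.

Emit:
servo_tool --grip '[60, 60, 60, 60, 60, 60, 60, 60, 60, 60, 60, 60]' --pt "-0.32 0.94 -0.2" --pt "-0.32 0.94 -0.2" --pt "-0.32 0.94 0" --pt "-0.06 0.98 0" --pt "-0.06 0.98 0" --pt "-0.06 0.98 0" --pt "0.2 0.97 0" --pt "0.2 0.97 0" --pt "0.2 0.97 0" --pt "0.44 0.89 0" --pt "0.44 0.89 0" --pt "0.44 0.89 0" --turn '[0, 0, 0, 0, 0, 0, 0, 0, 0, 0, 0, 0]'

```text
clock: 17.77
tcp_pos: [0.1523, 0.3163, 0.2052]
eef_rot: [[-0.919, -0.384, 0.093], [-0.387, 0.922, -0.021], [-0.078, -0.056, -0.995]]
ft_force: [0.1, 0.3, -0.6]
gripper_width: 0.6
```

```bash
cat > st.py <<'E'
from h import *
s=telemetry.read_state();R=s['eef_rot'];print(round(s['clock'],2),s['tcp_pos'].round(3),'tilt vec deg',np.degrees(R[:2,2]).round(2),'yang',np.degrees(np.arctan2(R[1,1],R[0,1])).round(1),s['q'].round(0),'ang',np.degrees(np.arctan2(s['tcp_pos'][1],s['tcp_pos'][0])).round(0))
E
python3 st.py
```

```text
17.77 [0.152 0.316 0.205] tilt vec deg [ 5.35 -1.22] yang 112.6 [ 57.  -1. -38.  51.  -5.  34.] ang 64.0
```

Emit:
servo_tool --grip '[60, 60, 60, 60, 60, 60, 60, 60, 60, 60, 60, 60]' --pt "0.66 0.75 0" --pt "0.66 0.75 0" --pt "0.8 0.6 0" --pt "0.83 0.55 0" --pt "0.85 0.5 0" --pt "0.94 0.32 0" --pt "0.94 0.32 0" --pt "0.97 0.1 0" --pt "0.97 0.1 0" --pt "0.97 0.05 0" --pt "0.97 -0.2 0" --pt "0.97 -0.2 0" --turn '[0, 0, 0, 0, 0, 0, 0, 0, 0, 0, 0, 0]'

```text
clock: 18.77
tcp_pos: [-0.1976, 0.3039, 0.1708]
eef_rot: [[-0.919, -0.383, 0.094], [-0.387, 0.922, -0.016], [-0.081, -0.052, -0.995]]
ft_force: [-0.2, 0.7, 0.3]
gripper_width: 0.595
```

```bash
python3 st.py
```

```text
18.77 [-0.198  0.304  0.171] tilt vec deg [ 5.41 -0.94] yang 112.6 [115.   7. -36.  51.  -4.  93.] ang 123.0
```

Emit:
servo_tool --grip '[60, 60, 60, 60, 60, 60, 60, 60, 60, 60, 60, 60]' --pt "0 0 0" --pt "0 0 0" --pt "0 0 0" --pt "0 0 0" --pt "0 0 0" --pt "0 0 0" --pt "0 0 0" --pt "0 0 0" --pt "0 0 0" --pt "0 0 0" --pt "0 0 0" --pt "0 0 0" --turn '[0, 0, 0, 0, 0, 0, 0, 0, 0, 0, 0, 0]'

```text
clock: 19.77
tcp_pos: [-0.1988, 0.304, 0.1699]
eef_rot: [[-0.919, -0.384, 0.095], [-0.387, 0.922, -0.018], [-0.08, -0.053, -0.995]]
ft_force: [-0.3, 0.2, -0.3]
gripper_width: 0.603
```

```bash
python3 st.py
```

```text
19.77 [-0.199  0.304  0.17 ] tilt vec deg [ 5.42 -1.04] yang 112.6 [115.   7. -36.  51.  -4.  93.] ang 123.0
```

```bash
python3 -c "
from h import *
c=snap('scene','s2')
print(proj(c,[[-.45,.25,.0],[-.45,.25,.25],[-.3,0,0],[-.2,.3,.17]]).round(0))"
```

```text
[[314.  79.]
 [313.  14.]
 [258. 103.]
 [343.  62.]]
```

View pics/s2.png

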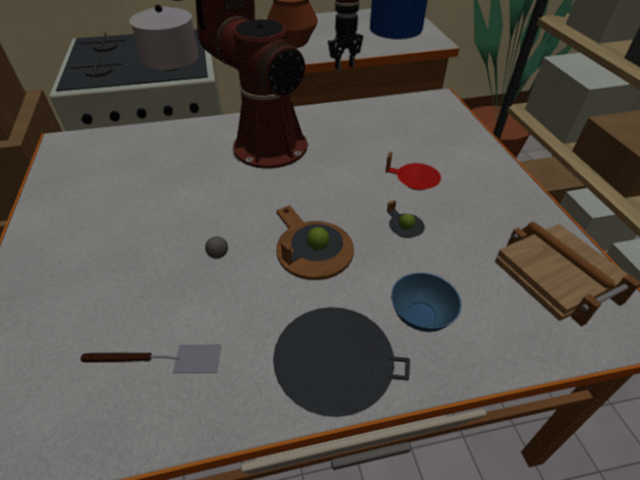

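The scene shows each lime in its own dish: the large one at (318,237), the small one at (407,221). The tilt doesn't creep when the arm is idle, only when it moves. I'll go back and see which motions reduce it.

Emit:
servo_tool --grip '[60, 60, 60, 60, 60, 60, 60, 60, 60, 60, 60, 60]' --pt "-0.97 0.2 -0.2" --pt "-0.97 0.2 -0.2" --pt "-0.97 0 -0.2" --pt "-0.97 -0.1 -0.2" --pt "-0.97 -0.1 -0.2" --pt "-0.94 -0.32 -0.2" --pt "-0.94 -0.32 -0.2" --pt "-0.85 -0.5 -0.2" --pt "-0.83 -0.55 -0.2" --pt "-0.8 -0.6 0" --pt "-0.66 -0.75 0" --pt "-0.66 -0.75 0" --turn '[0, 0, 0, 0, 0, 0, 0, 0, 0, 0, 0, 0]'

```text
clock: 20.82
tcp_pos: [0.1388, 0.3326, 0.2588]
eef_rot: [[-0.913, -0.396, 0.096], [-0.399, 0.917, -0.014], [-0.083, -0.051, -0.995]]
ft_force: [0.7, 1.2, 0.0]
gripper_width: 0.6
```

```bash
python3 st.py
```

```text
20.82 [0.139 0.333 0.259] tilt vec deg [ 5.51 -0.8 ] yang 113.4 [ 60.  -3. -31.  59.  -5.  36.] ang 67.0
```

Emit:
servo_tool --grip '[60, 60, 60, 60, 60, 60, 60, 60, 60, 60, 60]' --pt "-0.44 -0.89 0" --pt "-0.44 -0.89 0" --pt "-0.44 -0.89 0" --pt "-0.2 -0.97 0" --pt "-0.2 -0.97 0" --pt "-0.2 -0.97 0" --pt "0.06 -0.98 0" --pt "0.06 -0.98 0" --pt "0.06 -0.98 0" --pt "0.06 -0.5 0" --pt "0 0 0" --turn '[0, 0, 0, 0, 0, 0, 0, 0, 0, 0, 0]'

```text
clock: 21.73
tcp_pos: [0.3026, 0.0919, 0.2797]
eef_rot: [[-0.913, -0.394, 0.105], [-0.397, 0.918, -0.012], [-0.091, -0.053, -0.994]]
ft_force: [-0.9, -0.3, 0.9]
gripper_width: 0.602
```

```bash
python3 st.py
```

```text
21.73 [0.303 0.092 0.28 ] tilt vec deg [ 5.99 -0.7 ] yang 113.2 [  5. -13. -36.  60.  -1. -19.] ang 17.0
```

Emit:
servo_tool --grip '[60, 60, 60, 60, 60, 60]' --pt "0 0 0" --pt "0 0 0" --pt "0 0 0" --pt "0 0 0" --pt "0 0 0" --pt "0 0 0" --turn '[0, 0, 0, 0, 0, 0]'

```text
clock: 22.23
tcp_pos: [0.3015, 0.0942, 0.2794]
eef_rot: [[-0.913, -0.396, 0.104], [-0.399, 0.917, -0.011], [-0.091, -0.051, -0.995]]
ft_force: [-0.5, 0.4, -0.4]
gripper_width: 0.6
```

```bash
python3 st.py
```

```text
22.23 [0.301 0.094 0.279] tilt vec deg [ 5.94 -0.63] yang 113.3 [  5. -13. -36.  60.  -1. -18.] ang 17.0
```

Emit:
servo_tool --grip '[60, 60, 60, 60, 60, 60, 60]' --pt "0 0 -0.7" --pt "0 0 -0.7" --pt "0 0 -0.7" --pt "0 0 -0.7" --pt "0 0 0" --pt "0 0 0" --pt "0 0 0" --turn '[0, 0, 0, 0, 0, 0, 0]'

```text
clock: 22.82
tcp_pos: [0.2906, 0.0977, 0.3653]
eef_rot: [[-0.91, -0.402, 0.101], [-0.405, 0.914, -0.01], [-0.088, -0.05, -0.995]]
ft_force: [-0.4, -0.0, -1.4]
gripper_width: 0.604
```

```bash
python3 st.py
```

```text
22.82 [0.291 0.098 0.365] tilt vec deg [ 5.77 -0.59] yang 113.7 [  6. -15. -25.  74.  -1. -18.] ang 19.0
```

Emit:
servo_tool --grip '[60, 60, 60, 60, 60, 60, 60]' --pt "0 0 0.7" --pt "0 0 0.7" --pt "0 0 0.7" --pt "0 0 0.7" --pt "0 0 0" --pt "0 0 0" --pt "0 0 0" --turn '[0, 0, 0, 0, 0, 0, 0]'

```text
clock: 23.4
tcp_pos: [0.2967, 0.0974, 0.2748]
eef_rot: [[-0.91, -0.404, 0.095], [-0.407, 0.913, -0.01], [-0.083, -0.048, -0.995]]
ft_force: [-0.2, -0.4, 0.2]
gripper_width: 0.596
```

```bash
python3 st.py
```

```text
23.4 [0.297 0.097 0.275] tilt vec deg [ 5.46 -0.59] yang 113.9 [  6. -12. -37.  60.  -1. -18.] ang 18.0
```

Up and down strokes at short reach reduce the tilt by about 0.5 degrees a cycle, so I'll repeat them.

Emit:
servo_tool --grip '[60, 60, 60, 60, 60, 60, 60, 60, 60, 60, 60, 60]' --pt "0 0 -0.95" --pt "0 0 -0.95" --pt "0 0 -0.95" --pt "0 0 0.95" --pt "0 0 0.95" --pt "0 0 0.95" --pt "0 0 -0.95" --pt "0 0 -0.95" --pt "0 0 -0.95" --pt "0 0 0.95" --pt "0 0 0.95" --pt "0 0 0.95" --turn '[0, 0, 0, 0, 0, 0, 0, 0, 0, 0, 0, 0]'

```text
clock: 24.4
tcp_pos: [0.2967, 0.098, 0.29]
eef_rot: [[-0.908, -0.405, 0.108], [-0.408, 0.913, -0.009], [-0.095, -0.052, -0.994]]
ft_force: [0.1, -0.4, -1.0]
gripper_width: 0.6
```

```bash
python3 st.py
```

```text
24.4 [0.297 0.098 0.29 ] tilt vec deg [ 6.2  -0.51] yang 113.9 [  6. -14. -35.  62.  -1. -18.] ang 18.0
```

Emit:
servo_tool --grip '[60, 60, 60, 60, 60, 60, 60, 60, 60, 60, 60, 60]' --pt "0 0 -0.6" --pt "0 0 -0.7" --pt "0 0 -0.7" --pt "0 0 -0.5" --pt "0 0 -0.2" --pt "0 0 0.6" --pt "0 0 0.7" --pt "0 0 0.7" --pt "0 0 0.6" --pt "0 0 0.3" --pt "0 0 0" --pt "0 0 0" --turn '[0, 0, 0, 0, 0, 0, 0, 0, 0, 0, 0, 0]'

```text
clock: 25.4
tcp_pos: [0.2948, 0.098, 0.2854]
eef_rot: [[-0.908, -0.406, 0.109], [-0.409, 0.913, -0.009], [-0.096, -0.052, -0.994]]
ft_force: [0.7, -0.2, 0.0]
gripper_width: 0.597
```

```bash
python3 st.py
```

```text
25.4 [0.295 0.098 0.285] tilt vec deg [ 6.26 -0.49] yang 114.0 [  6. -14. -36.  61.  -1. -18.] ang 18.0
```

Emit:
servo_tool --grip '[60, 60, 60, 60, 60, 60, 60, 60, 60, 60, 60, 60]' --pt "0 0 -0.7" --pt "0 0 -0.9" --pt "0 0 -0.9" --pt "0 0 0" --pt "0 0 0" --pt "0 0 0" --pt "0 0 0.7" --pt "0 0 0.9" --pt "0 0 0.9" --pt "0 0 0" --pt "0 0 0" --pt "0 0 0" --turn '[0, 0, 0, 0, 0, 0, 0, 0, 0, 0, 0, 0]'

```text
clock: 26.4
tcp_pos: [0.295, 0.0983, 0.2905]
eef_rot: [[-0.907, -0.405, 0.114], [-0.409, 0.913, -0.008], [-0.101, -0.054, -0.993]]
ft_force: [0.2, 0.8, 0.7]
gripper_width: 0.597
```

```bash
python3 st.py
```

```text
26.4 [0.295 0.098 0.291] tilt vec deg [ 6.55 -0.45] yang 114.0 [  6. -14. -36.  62.  -1. -18.] ang 18.0
```

Emit:
servo_tool --grip '[60, 60, 60, 60, 60, 60, 60, 60, 60, 60, 60, 60]' --pt "0 0 -0.2" --pt "0 0 -0.3" --pt "0 0 -0.4" --pt "0 0 -0.5" --pt "0 0 -0.6" --pt "0 0 0" --pt "0 0 0" --pt "0 0 0.3" --pt "0 0 0.6" --pt "0 0 0.9" --pt "0 0 0" --pt "0 0 0" --turn '[0, 0, 0, 0, 0, 0, 0, 0, 0, 0, 0, 0]'

```text
clock: 27.4
tcp_pos: [0.297, 0.0988, 0.3072]
eef_rot: [[-0.905, -0.405, 0.127], [-0.409, 0.912, -0.006], [-0.114, -0.058, -0.992]]
ft_force: [0.1, -0.4, 0.5]
gripper_width: 0.601
```

```bash
python3 st.py
```

```text
27.4 [0.297 0.099 0.307] tilt vec deg [ 7.3  -0.37] yang 113.9 [  6. -15. -34.  64.  -1. -18.] ang 18.0
```

Emit:
servo_tool --grip '[60, 60, 60, 60, 60, 60, 60]' --pt "0 0 0.7" --pt "0 0 0.7" --pt "0 0 0.7" --pt "0 0 0.7" --pt "0 0 0" --pt "0 0 0" --pt "0 0 0" --turn '[0, 0, 0, 0, 0, 0, 0]'

```text
clock: 27.98
tcp_pos: [0.3098, 0.0985, 0.2268]
eef_rot: [[-0.905, -0.405, 0.131], [-0.409, 0.912, -0.006], [-0.117, -0.059, -0.991]]
ft_force: [0.0, 0.4, 0.5]
gripper_width: 0.598
```

```bash
sed -i 's/round(0),.ang/round(2),"ang/;s/"ang.,/"ang",/' st.py; python3 st.py
```

```text
27.98 [0.31  0.099 0.227] tilt vec deg [ 7.52 -0.34] yang 113.9 [  5.71 -10.54 -43.18  49.89  -1.09 -18.49] ang 18.0
```

Emit:
servo_tool --grip '[60, 60, 60, 60, 60, 60, 60]' --pt "0.6 0.3 0" --pt "0.6 0.3 0" --pt "0 0 0" --pt "0 0 0" --pt "0 0 0" --pt "0 0 0" --pt "0 0 0" --turn '[0, 0, 0, 0, 0, 0, 0]'

```text
clock: 28.57
tcp_pos: [0.2744, 0.1009, 0.2297]
eef_rot: [[-0.903, -0.404, 0.143], [-0.409, 0.913, -0.005], [-0.129, -0.063, -0.99]]
ft_force: [-0.4, -0.6, 0.7]
gripper_width: 0.601
```

```bash
python3 st.py
```

```text
28.57 [0.274 0.101 0.23 ] tilt vec deg [ 8.22 -0.26] yang 113.9 [  7.09 -15.55 -46.23  51.16  -1.27 -17.12] ang 20.0
```

Emit:
servo_tool --grip '[60, 60, 60, 60, 60, 60]' --pt "-0.9 -0.4 0" --pt "-0.9 -0.4 0" --pt "-0.9 -0.4 0" --pt "0 0 0" --pt "0 0 0" --pt "0 0 0" --turn '[0, 0, 0, 0, 0, 0]'

```text
clock: 29.07
tcp_pos: [0.3683, 0.1008, 0.2433]
eef_rot: [[-0.904, -0.403, 0.145], [-0.408, 0.913, -0.005], [-0.13, -0.063, -0.989]]
ft_force: [-0.6, 0.3, -0.9]
gripper_width: 0.599
```

```bash
python3 st.py
```

```text
29.07 [0.368 0.101 0.243] tilt vec deg [ 8.28 -0.26] yang 113.8 [  5.1   -5.08 -36.26  50.56  -1.   -19.05] ang 15.0
```

Emit:
servo_tool --grip '[60, 60, 60, 60, 60, 60]' --pt "0 0 -0.9" --pt "0 0 -0.9" --pt "0 0 -0.9" --pt "0 0 0" --pt "0 0 0" --pt "0 0 0" --turn '[0, 0, 0, 0, 0, 0]'

```text
clock: 29.57
tcp_pos: [0.351, 0.101, 0.3247]
eef_rot: [[-0.904, -0.404, 0.139], [-0.409, 0.913, -0.005], [-0.125, -0.061, -0.99]]
ft_force: [-0.5, 0.8, 0.2]
gripper_width: 0.599
```

```bash
python3 st.py
```

```text
29.57 [0.351 0.101 0.325] tilt vec deg [ 7.96 -0.29] yang 113.9 [  5.4   -9.47 -27.4   64.16  -1.04 -18.77] ang 16.0
```

Emit:
servo_tool --grip '[60, 60, 60, 60, 60, 60, 60, 60, 60, 60, 60]' --pt "0 0 0.3" --pt "0 0 0.3" --pt "0 0 0.3" --pt "0 0 0.3" --pt "0 0 0.3" --pt "0 0 0.3" --pt "0 0 0.3" --pt "0 0 0.3" --pt "0 0 0.3" --pt "0 0 0" --pt "0 0 0" --turn '[0, 0, 0, 0, 0, 0, 0, 0, 0, 0, 0]'

```text
clock: 30.48
tcp_pos: [0.3527, 0.0996, 0.2245]
eef_rot: [[-0.906, -0.405, 0.119], [-0.409, 0.913, -0.007], [-0.106, -0.055, -0.993]]
ft_force: [-0.5, -0.1, 0.2]
gripper_width: 0.6
```

```bash
python3 st.py
```

```text
30.48 [0.353 0.1   0.224] tilt vec deg [ 6.82 -0.39] yang 113.9 [  5.13  -4.75 -38.76  49.21  -1.   -19.04] ang 16.0
```

Emit:
servo_tool --grip '[60, 60, 60, 60, 60]' --pt "0 0 -0.9" --pt "0 0 -0.9" --pt "0 0 -0.9" --pt "0 0 0" --pt "0 0 0" --turn '[0, 0, 0, 0, 0]'

```text
clock: 30.9
tcp_pos: [0.3398, 0.0999, 0.3055]
eef_rot: [[-0.907, -0.406, 0.112], [-0.409, 0.913, -0.007], [-0.099, -0.053, -0.994]]
ft_force: [-0.6, -0.1, -1.2]
gripper_width: 0.601
```

```bash
python3 st.py
```

```text
30.9 [0.34  0.1   0.306] tilt vec deg [ 6.42 -0.42] yang 114.0 [  5.39  -9.09 -29.74  62.98  -1.02 -18.78] ang 16.0
```

Slow descents (−1.1 degrees) and quick rises (−0.4) both reduce the tilt, so I'll repeat that cycle.

Emit:
servo_tool --grip '[60, 60, 60, 60, 60, 60, 60, 60, 60, 60, 60]' --pt "0 0 0.3" --pt "0 0 0.3" --pt "0 0 0.3" --pt "0 0 0.3" --pt "0 0 0.3" --pt "0 0 0.3" --pt "0 0 0.3" --pt "0 0 0.3" --pt "0 0 0" --pt "0 0 -0.9" --pt "0 0 -0.9" --turn '[0, 0, 0, 0, 0, 0, 0, 0, 0, 0, 0]'

```text
clock: 31.82
tcp_pos: [0.3329, 0.0986, 0.2667]
eef_rot: [[-0.91, -0.406, 0.088], [-0.409, 0.913, -0.01], [-0.076, -0.045, -0.996]]
ft_force: [0.5, 0.1, -0.6]
gripper_width: 0.604
```

Emit:
servo_tool --grip '[60, 60, 60, 60, 60, 60, 60, 60, 60, 60, 60, 60]' --pt "0 0 -0.9" --pt "0 0 0" --pt "0 0 0.3" --pt "0 0 0.3" --pt "0 0 0.3" --pt "0 0 0.3" --pt "0 0 0.3" --pt "0 0 0.3" --pt "0 0 0.3" --pt "0 0 0.3" --pt "0 0 0" --pt "0 0 0" --turn '[0, 0, 0, 0, 0, 0, 0, 0, 0, 0, 0, 0]'

```text
clock: 32.82
tcp_pos: [0.3304, 0.0973, 0.2067]
eef_rot: [[-0.91, -0.407, 0.076], [-0.408, 0.913, -0.011], [-0.065, -0.041, -0.997]]
ft_force: [-0.0, 0.3, 0.1]
gripper_width: 0.602
```

```bash
python3 st.py
```

```text
32.82 [0.33  0.097 0.207] tilt vec deg [ 4.35 -0.61] yang 114.0 [  5.08  -4.33 -41.02  49.03  -1.   -19.04] ang 16.0
```

Emit:
servo_tool --grip '[60, 60, 60, 60, 60, 60, 60, 60, 60, 60, 60, 60]' --pt "0 0 -0.9" --pt "0 0 -0.9" --pt "0 0 -0.9" --pt "0 0 0" --pt "0 0 0.3" --pt "0 0 0.3" --pt "0 0 0.3" --pt "0 0 0.3" --pt "0 0 0.3" --pt "0 0 0.3" --pt "0 0 0.3" --pt "0 0 0.3" --turn '[0, 0, 0, 0, 0, 0, 0, 0, 0, 0, 0, 0]'

```text
clock: 33.82
tcp_pos: [0.3242, 0.0967, 0.2049]
eef_rot: [[-0.911, -0.407, 0.067], [-0.408, 0.913, -0.011], [-0.057, -0.038, -0.998]]
ft_force: [0.3, 0.4, 0.1]
gripper_width: 0.601
```

Emit:
servo_tool --grip '[60, 60, 60, 60, 60, 60, 60, 60, 60, 60, 60, 60]' --pt "0 0 -0.9" --pt "0 0 -0.9" --pt "0 0 -0.9" --pt "0 0 0" --pt "0 0 0.3" --pt "0 0 0.3" --pt "0 0 0.3" --pt "0 0 0.3" --pt "0 0 0.3" --pt "0 0 0.3" --pt "0 0 0.3" --pt "0 0 0" --turn '[0, 0, 0, 0, 0, 0, 0, 0, 0, 0, 0, 0]'

```text
clock: 34.82
tcp_pos: [0.3104, 0.0954, 0.1967]
eef_rot: [[-0.912, -0.407, 0.04], [-0.408, 0.913, -0.014], [-0.031, -0.029, -0.999]]
ft_force: [-0.3, 0.3, -0.4]
gripper_width: 0.603
```

```bash
python3 st.py
```

```text
34.82 [0.31  0.095 0.197] tilt vec deg [ 2.31 -0.8 ] yang 114.0 [  5.04  -4.35 -42.57  49.55  -1.   -19.04] ang 17.0
```

Emit:
servo_tool --grip '[60, 60, 60, 60, 60, 60, 60, 60, 60, 60, 60, 60]' --pt "0 0 -0.9" --pt "0 0 -0.9" --pt "0 0 -0.9" --pt "0 0 0" --pt "0 0 0.3" --pt "0 0 0.3" --pt "0 0 0.3" --pt "0 0 0.3" --pt "0 0 0.3" --pt "0 0 0.3" --pt "0 0 0.3" --pt "0 0 0" --turn '[0, 0, 0, 0, 0, 0, 0, 0, 0, 0, 0, 0]'

```text
clock: 35.82
tcp_pos: [0.2978, 0.0942, 0.1939]
eef_rot: [[-0.913, -0.407, 0.017], [-0.407, 0.913, -0.016], [-0.009, -0.021, -1.0]]
ft_force: [0.1, -0.0, 0.1]
gripper_width: 0.597
```

Emit:
servo_tool --grip '[60, 60, 60, 60, 60, 60, 60, 60, 60, 60, 60, 60]' --pt "0 0 -0.9" --pt "0 0 -0.9" --pt "0 0 -0.9" --pt "0 0 0" --pt "0 0 0.3" --pt "0 0 0.3" --pt "0 0 0.3" --pt "0 0 0.3" --pt "0 0 0.3" --pt "0 0 0.3" --pt "0 0 0.3" --pt "0 0 0" --turn '[0, 0, 0, 0, 0, 0, 0, 0, 0, 0, 0, 0]'

```text
clock: 36.82
tcp_pos: [0.2857, 0.0931, 0.1932]
eef_rot: [[-0.913, -0.407, -0.006], [-0.407, 0.913, -0.018], [0.013, -0.014, -1.0]]
ft_force: [-0.1, -1.1, 0.6]
gripper_width: 0.603
```

```bash
python3 st.py; python3 -c "
from h import *
c=dict(np.load('pics/w11.npz'))
# tab top in w11 at z=.092: far edges
for p in((268,180),(280,181),(252,208),(266,208),(272,208),(254,257),(268,257)): print(p,onz(c,*p,.092).round(4))
f=c['frame'][150:290,210:370]
cv2.imwrite('pics/w11z.png',cv2.cvtColor(np.clip(cv2.resize(f,None,fx=4,fy=4,interpolation=2)*1.8,0,255).astype(np.uint8),cv2.COLOR_RGB2BGR))
"
```

```text
36.82 [0.286 0.093 0.193] tilt vec deg [-0.35 -1.03] yang 114.0 [  5.02  -4.76 -43.46  51.74  -1.   -19.  ] ang 18.0
(268, 180) [ 0.5238 -0.045   0.092 ]
(280, 181) [ 0.5215 -0.0394  0.092 ]
(252, 208) [ 0.5411 -0.0464  0.092 ]
(266, 208) [ 0.5378 -0.04    0.092 ]
(272, 208) [ 0.5364 -0.0372  0.092 ]
(254, 257) [ 0.5663 -0.0345  0.092 ]
(268, 257) [ 0.5628 -0.0277  0.092 ]
```

View pics/w11z.png

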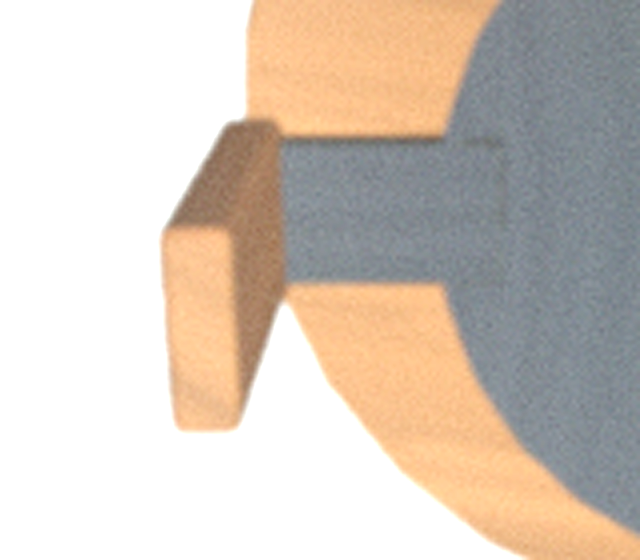

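```bash
python3 -c "
from h import *
c=dict(np.load('pics/w11.npz'))
Z=lambda x,y:(210+(x+.5)/4-.5,150+(y+.5)/4-.5)
P=[onz(c,*Z(*p),.092) for p in((165,228),(230,228),(240,427),(178,428))]
m=np.mean(P,0);e=(P[3]-P[0]+P[2]-P[1])/2;w=(P[1]-P[0]+P[2]-P[3])/2
print(m,np.linalg.norm(e),np.linalg.norm(w),'edge ang',np.degrees(np.arctan2(e[1],e[0])))
d=m[:2]-[.5075,.0472];print(np.hypot(*d),np.degrees(np.arctan2(d[1],d[0])))
to(m[0],m[1],.18,114.7)"
```

```text
[ 0.55139362 -0.03714222  0.092     ] 0.02828855777268347 0.008446063383306049 edge ang 26.64386045056135
0.09508028517905387 -62.506500288592015
clk 36.82 tcp [0.2857 0.0931 0.1932] yang 114.03 grip 0.603 tilt 1.09 q [  5.  -5. -43.  52.  -1. -19.] F [-0.1 -1.1  0.6]
  travel units [-6.328 -7.563  0.465] turn units -0.112
```

Emit:
servo_tool --grip '[60, 60, 60, 60, 60, 60, 60, 60, 60, 60, 60, 60]' --pt "-0.35 -0.4 0" --pt "-0.35 -0.4 0" --pt "-0.35 -0.4 0" --pt "-0.35 -0.4 0" --pt "-0.35 -0.4 0" --pt "-0.35 -0.4 0" --pt "-0.35 -0.4 0" --pt "-0.35 -0.4 0" --pt "-0.35 -0.4 0" --pt "-0.35 -0.4 0" --pt "-0.35 -0.4 0" --pt "-0.35 -0.4 0" --turn '[-0.03, -0.03, -0.03, -0.03, -0.03, -0.03, -0.03, -0.03, -0.03, -0.03, -0.03, 0]'

```text
clock: 37.82
tcp_pos: [0.4556, 0.0131, 0.1776]
eef_rot: [[-0.897, -0.442, -0.027], [-0.442, 0.897, -0.017], [0.032, -0.003, -0.999]]
ft_force: [-0.1, -0.2, 0.7]
gripper_width: 0.598
```

```bash
python3 st.py; python3 -c "
from h import *
to(.55,-.037,.15,116)"
```

```text
37.82 [0.456 0.013 0.178] tilt vec deg [-1.55 -0.97] yang 116.2 [ -6.79  14.11 -24.96  52.36  -1.15 -33.01] ang 2.0
clk 37.82 tcp [0.4556 0.0131 0.1776] yang 116.23 grip 0.598 tilt 1.83 q [ -7.  14. -25.  52.  -1. -33.] F [-0.1 -0.2  0.7]
  travel units [-2.112 -2.886  0.862] turn units 0.038
```

Emit:
servo_tool --grip '[60, 60, 60, 60, 60, 60, 60]' --pt "-0.4 -0.55 0" --pt "-0.45 -0.6 0" --pt "-0.45 -0.6 0" --pt "-0.4 -0.55 0" --pt "-0.25 -0.35 0" --pt "0 0 0" --pt "0 0 0" --turn '[0, 0, 0, 0, 0, 0, 0]'

```text
clock: 38.4
tcp_pos: [0.5447, -0.0354, 0.1666]
eef_rot: [[-0.897, -0.441, -0.036], [-0.441, 0.898, -0.015], [0.039, 0.002, -0.999]]
ft_force: [-0.0, 1.0, 0.5]
gripper_width: 0.6
```

```bash
python3 st.py; python3 -c "
from h import *
to(.55,-.037,.15,116)
snap('wrist','w12')"
```

```text
38.4 [ 0.545 -0.035  0.167] tilt vec deg [-2.08 -0.88] yang 116.2 [-10.7   24.16 -11.87  55.86  -1.25 -36.84] ang -4.0
clk 38.4 tcp [ 0.5447 -0.0354  0.1666] yang 116.16 grip 0.6 tilt 2.26 q [-11.  24. -12.  56.  -1. -37.] F [-0.   1.   0.5]
  travel units [-0.155 -0.127  0.546] turn units 0.027
```

View pics/w12.png

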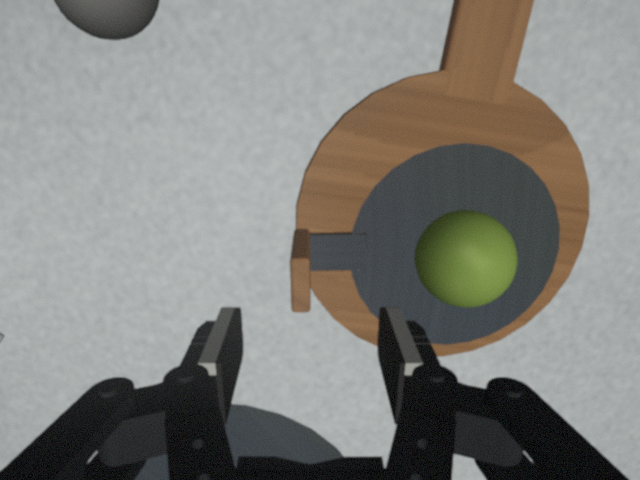

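The tab's top face is centred at (300,287) and its edges run parallel to the jaws. The lime is at (466,258), inside the dish.

```bash
python3 -c "
from h import *
c=dict(np.load('pics/w12.npz'))
x=onz(c,300,287,.092);print(x, onz(c,466.5,258,.053))
to(x[0],x[1],.067,116.2)
f=c['frame'][210:340,260:400]
cv2.imwrite('pics/w12z.png',cv2.cvtColor(np.clip(cv2.resize(f,None,fx=4,fy=4,interpolation=2)*1.8,0,255).astype(np.uint8),cv2.COLOR_RGB2BGR))
"
```

```text
[ 0.55279985 -0.03715041  0.092     ] [0.50831104 0.04990227 0.053     ]
clk 38.45 tcp [ 0.5445 -0.0353  0.1665] yang 116.17 grip 0.604 tilt 2.27 q [-11.  24. -12.  56.  -1. -37.] F [-0.4 -0.7 -0.3]
  travel units [-0.352 -0.186  3.306] turn units -0.005
```

View pics/w12z.png

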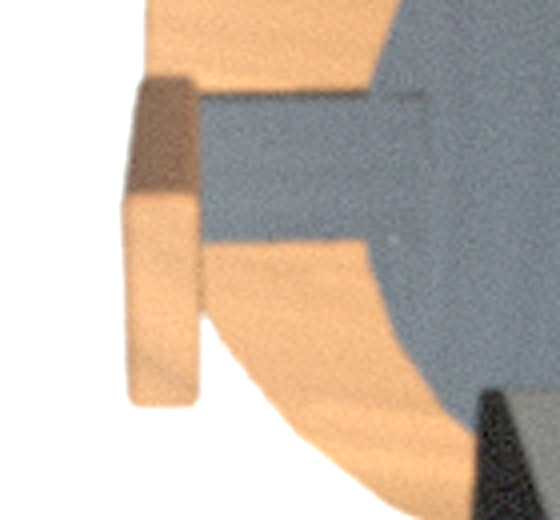

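Emit:
servo_tool --grip '[40, 40, 40, 40, 40]' --pt "-0.35 -0.18 0.1" --pt "0 0 0.7" --pt "0 0 0.7" --pt "0 0 0" --pt "0 0 0" --turn '[0, 0, 0, 0, 0]'

```text
clock: 38.87
tcp_pos: [0.5505, -0.0336, 0.1199]
eef_rot: [[-0.896, -0.443, -0.039], [-0.442, 0.897, -0.015], [0.041, 0.004, -0.999]]
ft_force: [-0.2, -0.5, -0.1]
gripper_width: 0.399
```

```bash
python3 st.py; python3 -c "
from h import *
to(.5525,-.037,.074,116.2)
snap('wrist','w13')"
```

```text
38.87 [ 0.55  -0.034  0.12 ] tilt vec deg [-2.22 -0.84] yang 116.3 [-10.42  27.45 -14.35  50.23  -1.23 -36.67] ang -3.0
clk 38.87 tcp [ 0.5505 -0.0336  0.1199] yang 116.27 grip 0.399 tilt 2.37 q [-10.  27. -14.  50.  -1. -37.] F [-0.2 -0.5 -0.1]
  travel units [-0.074 -0.136  1.527] turn units 0.012
```

View pics/w13.png

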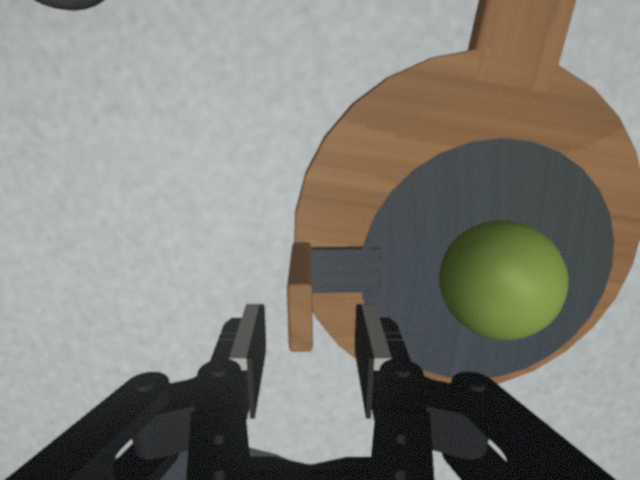

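The tab top is centred at (300.5,319), left of the jaw middle (311), and lies ahead of the pads.

```bash
python3 -c "
from h import *
c=dict(np.load('pics/w13.npz'))
x=onz(c,300.5,319,.092);print(x)
to(x[0],x[1],.074,116.2)
"
```

```text
[ 0.55200246 -0.03714003  0.092     ]
clk 38.92 tcp [ 0.5502 -0.0336  0.1199] yang 116.27 grip 0.401 tilt 2.39 q [-10.  27. -14.  50.  -1. -37.] F [-0.6 -0.2  0.7]
  travel units [-0.063 -0.139  1.527] turn units 0.012
```

Emit:
servo_tool --grip '[40, 40, 40, 40, 40]' --pt "-0.06 -0.14 0.4" --pt "0 0 0.6" --pt "0 0 0.4" --pt "0 0 0.1" --pt "0 0 0" --turn '[0, 0, 0, 0, 0]'

```text
clock: 39.33
tcp_pos: [0.5545, -0.0377, 0.0763]
eef_rot: [[-0.896, -0.443, -0.032], [-0.443, 0.896, -0.016], [0.036, -0.0, -0.999]]
ft_force: [-1.1, 0.2, -0.5]
gripper_width: 0.401
```

```bash
python3 st.py; python3 -c "
from h import *
to(.552,-.0371,.074,116.2)
snap('wrist','w14')"
```

```text
39.33 [ 0.555 -0.038  0.076] tilt vec deg [-1.85 -0.92] yang 116.3 [-10.75  30.47 -16.85  44.32  -1.24 -37.06] ang -4.0
clk 39.33 tcp [ 0.5545 -0.0377  0.0763] yang 116.32 grip 0.401 tilt 2.06 q [-11.  30. -17.  44.  -1. -37.] F [-1.1  0.2 -0.5]
  travel units [0.064 0.057 0.078] turn units 0.02
```

View pics/w14.png

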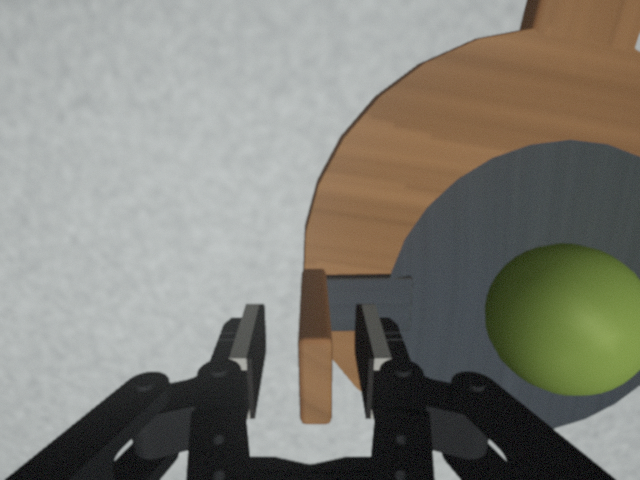

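The tab is between the pads at about x=315, with the jaw middle at 311, and jaw level error is 0. I'll close firmly.

Emit:
servo_tool --grip '[20, 14, 8, 5, 5, 5]' --pt "0 0.05 0.05" --pt "0 0 0" --pt "0 0 0" --pt "0 0 0" --pt "0 0 0" --pt "0 0 0" --turn '[0, 0, 0, 0, 0, 0]' --force 100

```text
clock: 39.88
tcp_pos: [0.5552, -0.0366, 0.0773]
eef_rot: [[-0.896, -0.444, -0.029], [-0.443, 0.896, -0.017], [0.034, -0.002, -0.999]]
ft_force: [0.1, 0.9, -2.5]
gripper_width: 0.103
```

```bash
python3 st.py; python3 -c "
from h import *
to(.552,-.0371,.17,116.2)
print(telemetry.read_state()['wrist_torque'].round(2))"
```

```text
39.88 [ 0.555 -0.037  0.077] tilt vec deg [-1.66 -0.98] yang 116.3 [-10.62  30.32 -16.92  44.21  -1.27 -36.93] ang -4.0
clk 39.88 tcp [ 0.5552 -0.0366  0.0773] yang 116.33 grip 0.103 tilt 1.93 q [-11.  30. -17.  44.  -1. -37.] F [ 0.1  0.9 -2.5]
  travel units [ 0.206  0.025 -3.083] turn units 0.022
[-0.2  -0.23 -0.01]
```

Emit:
servo_tool --grip '[5, 5, 5, 5, 5, 5, 5, 5]' --pt "0 0 -0.15" --pt "0 0 -0.25" --pt "0 0 -0.35" --pt "0 0 -0.4" --pt "0 0 -0.4" --pt "0 0 -0.3" --pt "0 0 -0.15" --pt "0 0 0" --turn '[0, 0, 0, 0, 0, 0, 0, 0]'

```text
clock: 40.55
tcp_pos: [0.557, -0.0357, 0.143]
eef_rot: [[-0.896, -0.443, -0.029], [-0.443, 0.896, -0.018], [0.034, -0.003, -0.999]]
ft_force: [-0.3, 0.1, -3.9]
gripper_width: 0.102
```

```bash
python3 st.py; python3 -c "
from h import *
snap('wrist','w15');snap('scene','s15')
print(telemetry.read_state()['wrist_torque'].round(2),telemetry.read_state()['ft_force'].round(2))"
```

```text
40.55 [ 0.557 -0.036  0.143] tilt vec deg [-1.66 -1.01] yang 116.3 [-10.47  26.33 -12.26  52.86  -1.29 -36.78] ang -4.0
[-0.19 -0.13 -0.02] [ 0.38 -0.14 -3.98]
```

View pics/w15.png

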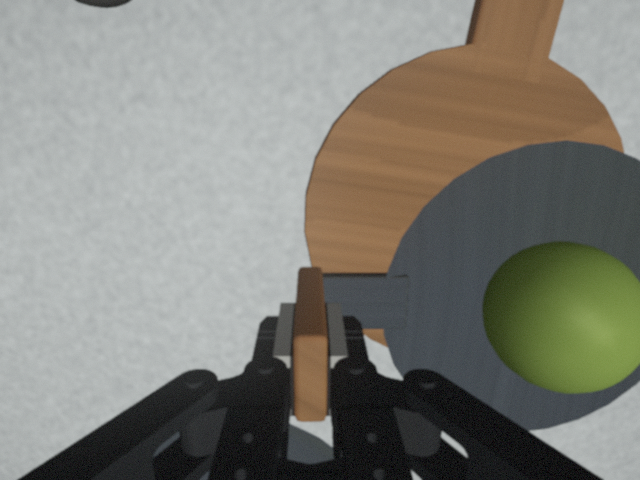

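View pics/s15.png

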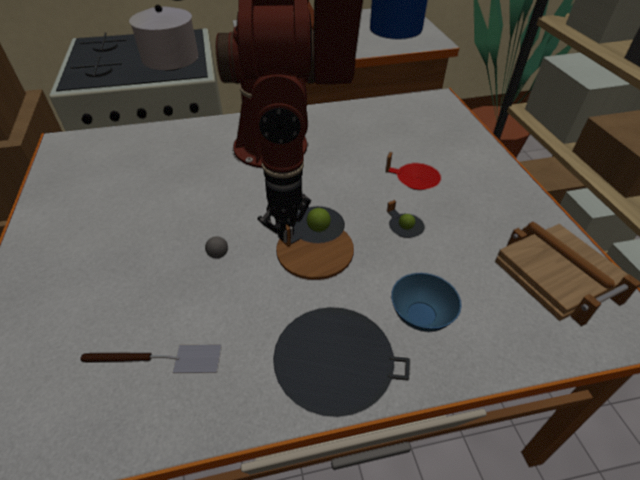

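The dish is up about 66 mm and level, with the lime at its centre. I'll turn it clockwise about its own centre while raising it a little more.

Emit:
servo_tool --grip '[5, 5, 5, 5, 5, 5, 5, 5, 5, 5, 5, 5]' --pt "0 0 -0.1" --pt "0 0 -0.2" --pt "0.07 0 -0.2" --pt "0.13 0 -0.2" --pt "0.17 0 -0.15" --pt "0.17 0 -0.1" --pt "0.17 0 0" --pt "0.17 0 0" --pt "0.17 0 0" --pt "0.17 0 0" --pt "0.17 0 0" --pt "0.17 0 0" --turn '[0, 0, 0.2, 0.4, 0.5, 0.5, 0.5, 0.5, 0.5, 0.5, 0.5, 0.5]'

```text
clock: 41.65
tcp_pos: [0.5083, -0.0464, 0.1745]
eef_rot: [[-0.998, 0.054, -0.036], [0.054, 0.998, -0.017], [0.035, -0.019, -0.999]]
ft_force: [-0.8, 0.0, -2.8]
gripper_width: 0.103
```

```bash
cat >> st.py <<'E'
C=s['tcp_pos']+.0955*R[:,1]; print('dish c',C.round(3),'ŷ.z',np.degrees(R[2,1]).round(2),'w',round(s['gripper_width'],3))
E
python3 st.py
```

```text
41.65 [ 0.508 -0.046  0.174] tilt vec deg [-2.04 -0.97] yang 86.9 [-12.6   20.09 -16.89  54.8   -1.39  -9.49] ang -5.0
dish c [0.513 0.049 0.173] ŷ.z -1.08 w 0.103
```

Emit:
servo_tool --grip '[5, 5, 5, 5, 5, 5, 5, 5, 5, 5, 5, 5]' --pt "0.17 0 0" --pt "0.18 0 0" --pt "0.19 0 0" --pt "0.19 0 0" --pt "0.19 0 0" --pt "0.19 0 0" --pt "0.19 0 0" --pt "0.19 0 0" --pt "0.19 0 0" --pt "0.19 0 0" --pt "0.19 0 0" --pt "0.19 0 0" --turn '[0.52, 0.55, 0.57, 0.57, 0.57, 0.57, 0.57, 0.57, 0.57, 0.57, 0.57, 0.57]'

```text
clock: 42.65
tcp_pos: [0.4409, -0.0206, 0.1797]
eef_rot: [[-0.685, 0.727, -0.04], [0.728, 0.685, -0.017], [0.015, -0.041, -0.999]]
ft_force: [-0.2, -0.1, -2.4]
gripper_width: 0.109
```

```bash
python3 st.py
```

```text
42.65 [ 0.441 -0.021  0.18 ] tilt vec deg [-2.3  -0.99] yang 43.3 [-11.21  13.   -26.12  52.93  -1.41  35.52] ang -3.0
dish c [0.51  0.045 0.176] ŷ.z -2.35 w 0.109
```

Emit:
servo_tool --grip '[5, 5, 5, 5, 5, 5, 5, 5, 5, 5, 5, 5]' --pt "0.19 0 0" --pt "0.19 0 0" --pt "0.19 0 0" --pt "0.19 0 0" --pt "0.19 0 0" --pt "0.16 0 0" --pt "0.12 0 0" --pt "0.08 0 0" --pt "0.05 0 0" --pt "0 0 0" --pt "0 0 0" --pt "0 0 0" --turn '[0.57, 0.57, 0.57, 0.57, 0.57, 0.5, 0.35, 0.25, 0.15, 0, 0, 0]'

```text
clock: 43.65
tcp_pos: [0.4137, 0.016, 0.183]
eef_rot: [[-0.286, 0.957, -0.045], [0.958, 0.285, -0.016], [-0.002, -0.048, -0.999]]
ft_force: [-0.3, 0.0, -3.1]
gripper_width: 0.105
```

```bash
python3 st.py;  python3 -c "
from h import *
snap('wrist','w16');snap('top','t16');snap('scene','s16')"
```

```text
43.65 [0.414 0.016 0.183] tilt vec deg [-2.59 -0.91] yang 16.6 [ -7.02  10.26 -29.17  53.03  -1.22  66.4 ] ang 2.0
dish c [0.505 0.043 0.178] ŷ.z -2.74 w 0.105
```

View pics/w16.png

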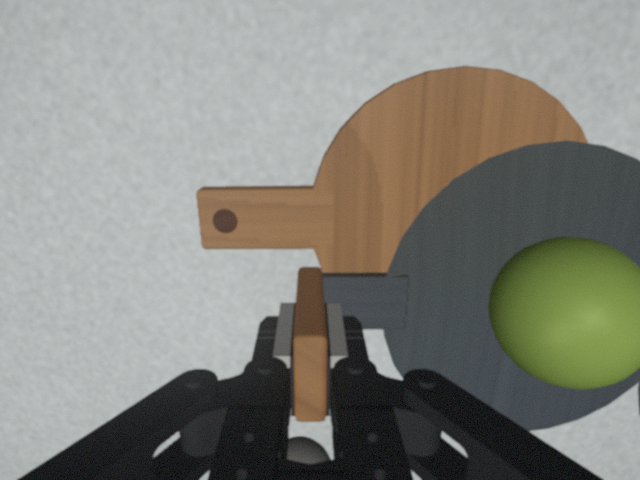

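View pics/s16.png

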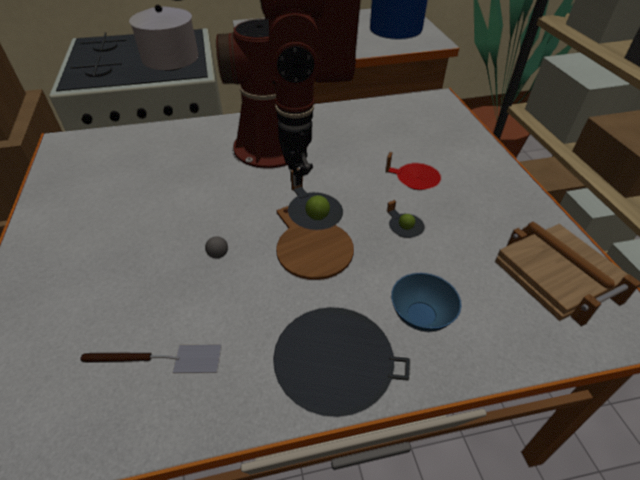

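The dish arm at (350,300) and the board handle at (265,218) both run level across the wrist picture, so the tab is aligned. The lime sits in the dish at (571,312). I'll check its offset from the dish centre numerically.

Run:
```python
from h import *
from scipy.optimize import least_squares
s=telemetry.read_state()
for nm,R,T in(('w15',None,None),('w16',None,None)):
    c=dict(np.load(f'pics/{nm}.npz'));f=c['frame'];hsv=cv2.cvtColor(f,cv2.COLOR_RGB2HSV)
    Rw=s['eef_rot'] if nm=='w16' else np.array([[-.896,-.443,-.029],[-.443,.896,-.018],[.034,-.003,-.999]])
    Tw=s['tcp_pos'] if nm=='w16' else np.array([.557,-.0357,.143])
    def ot(u,v,z):
        o,d=ray(c,u,v);o=Rw.T@(o-Tw);d=Rw.T@d;return (o+d*(z-o[2])/d[2])
    g=((hsv[...,0]>25)&(hsv[...,0]<55)&(hsv[...,1]>100)&(f.max(2)>35)).astype(np.uint8)
    g=cv2.morphologyEx(g,cv2.MORPH_OPEN,np.ones((5,5)))
    k,l,st,ce=cv2.connectedComponentsWithStats(g);i=1+np.argmax(st[1:,4]);
    cn=max(cv2.findContours((l==i).astype(np.uint8),0,1)[0],key=len)[:,0]
    cn=cn[cn[:,0]<636]
    # lime: fit sphere centre with r .029: distance of rays from centre
    def D(p):
        e=[]
        for u,v in cn[::3]:
            o,d=ray(c,u,v);o=Rw.T@(o-Tw);d=Rw.T@d;d/=np.linalg.norm(d);w=p-o;e.append(np.linalg.norm(w-d*(w@d))-.029)
        return np.array(e)
    r=least_squares(D,[0,.095,.024]);print(nm,'lime in tool',r.x.round(4),'rms',np.sqrt((r.fun**2).mean()).round(5))
    dk=((f.max(2)<95)&(hsv[...,1]<90)).astype(np.uint8)
    dk=cv2.morphologyEx(dk,cv2.MORPH_CLOSE,np.ones((3,3)))
    e=cv2.Canny(cv2.GaussianBlur(f,(5,5),0),40,90)
    P=[]
    for a in np.radians(np.r_[60:125:2,200:262:2,285:300:2]):  # angle about approx centre
        p0=proj(c,(Rw@np.array([0,.095,.037])+Tw))[0]
        best=None
        for rr in np.arange(.058,.074,.0004):
            q=proj(c,(Rw@np.array([rr*np.cos(a),.095+rr*np.sin(a),.037])+Tw))[0]
            u,v=q.round().astype(int)
            if 0<=u<640 and 0<=v<480 and e[v,u]:best=(a,rr)
        if best:P.append((best[1]*np.cos(best[0]),.095+best[1]*np.sin(best[0])))
    P=np.array(P);
    F=lambda p:np.hypot(P[:,0]-p[0],P[:,1]-p[1])-.066
    q=least_squares(F,[0,.095],loss='soft_l1',f_scale=.0007);print(' rim centre',q.x.round(4),len(P),np.median(abs(F(q.x))).round(4))
```

```text
w15 lime in tool [-0.0004  0.0999  0.0289] rms 0.00018
 rim centre [-0.0047  0.0923] 24 0.0021
w16 lime in tool [0.0028 0.1037 0.0287] rms 0.00015
 rim centre [-0.0063  0.0912] 27 0.0016
```

Run:
```python
from h import *
from scipy.optimize import least_squares
s=telemetry.read_state();Rw=s['eef_rot'];Tw=s['tcp_pos']
c=dict(np.load('pics/w16.npz'));f=c['frame'];hsv=cv2.cvtColor(f,cv2.COLOR_RGB2HSV)
m=((hsv[...,1]<70)&(f.max(2)<90)&(f.max(2)>25)).astype(np.uint8)
m[:, :340]=0
m=cv2.morphologyEx(cv2.morphologyEx(m,cv2.MORPH_OPEN,np.ones((3,3))),cv2.MORPH_CLOSE,np.ones((5,5)))
k,l,st,ce=cv2.connectedComponentsWithStats(m);i=l[200,560]
cn=max(cv2.findContours((l==i).astype(np.uint8),0,1)[0],key=len)[:,0]
sel=[(u,v) for u,v in cn if u<638 and ((v<262 and u>395) or (v>332 and u<536 and u>380 and v>340))]
# drop points adjacent to lime
P=[]
for u,v in sel:
    o,d=ray(c,u,v);o=Rw.T@(o-Tw);d=Rw.T@d
    P.append((o+d*(.037-o[2])/d[2])[:2])
P=np.array(P)
# remove outliers
F=lambda p:np.hypot(P[:,0]-p[0],P[:,1]-p[1])-p[2]
q=least_squares(F,[0,.095,.066],loss='soft_l1',f_scale=.0007);print(q.x.round(4),len(P),np.median(abs(F(q.x))).round(5))
im=np.clip(f*1.8,0,255).astype(np.uint8)[...,::-1].copy()
for a in np.radians(np.arange(0,360,3)):
    z=proj(c,Rw@np.array([q.x[0]+q.x[2]*np.cos(a),q.x[1]+q.x[2]*np.sin(a),.037])+Tw)[0].round().astype(int)
    cv2.circle(im,tuple(int(t) for t in z),1,(0,0,255),-1)
for u,v in sel: cv2.circle(im,(int(u),int(v)),0,(0,255,255),-1)
cv2.imwrite('pics/w16f.png',im)
```

```text
[0.0081 0.0794 0.0522] 667 0.00643
```

View pics/w16f.png

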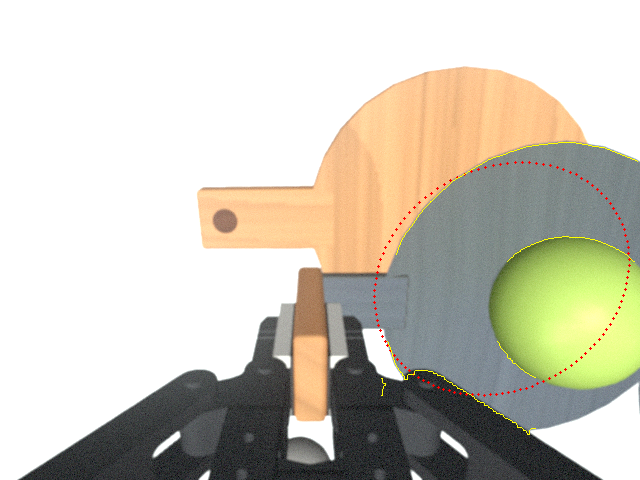

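Run:
```python
from h import *
from scipy.optimize import least_squares
st=telemetry.read_state()
for nm in('w15','w16'):
    Rw=st['eef_rot'] if nm=='w16' else np.array([[-.896,-.443,-.029],[-.443,.896,-.018],[.034,-.003,-.999]])
    Tw=st['tcp_pos'] if nm=='w16' else np.array([.557,-.0357,.143])
    c=dict(np.load(f'pics/{nm}.npz'));f=c['frame'];hsv=cv2.cvtColor(f,cv2.COLOR_RGB2HSV)
    m=((hsv[...,1]<70)&(f.max(2)<90)&(f.max(2)>25)).astype(np.uint8);m[:,:340]=0
    m=cv2.morphologyEx(cv2.morphologyEx(m,cv2.MORPH_OPEN,np.ones((3,3))),cv2.MORPH_CLOSE,np.ones((5,5)))
    k,l,s,ce=cv2.connectedComponentsWithStats(m);i=l[200,560]
    cn=max(cv2.findContours((l==i).astype(np.uint8),0,1)[0],key=len)[:,0]
    sel=[(u,v) for u,v in cn if u<638 and ((v<262 and u>395 and v<210+abs(u-560)*0 and not(u>480 and v>190)) or (u<398 and 335<v<372) or (v>400 and 545<u and v-u*0>0))]
    RY=[]
    for u,v in sel:
        o,d=ray(c,u,v);RY.append((Rw.T@(o-Tw),Rw.T@d))
    def F(p):
        return [np.hypot(*((o+d*(.037-o[2])/d[2])[:2]-p[:2]))-.066 for o,d in RY]
    q=least_squares(F,[0,.095],loss='soft_l1',f_scale=.0005)
    print(nm,q.x.round(4),len(sel),np.median(np.abs(F(q.x))).round(5))
    def G(p):
        return [np.hypot(*((o+d*(p[2]-o[2])/d[2])[:2]-p[:2]))-.066 for o,d in RY]
    q=least_squares(G,[0,.095,.037],loss='soft_l1',f_scale=.0005);print('  free z',q.x.round(4),np.median(np.abs(G(q.x))).round(5))
```

```text
w15 [-0.0025  0.0861] 445 0.0036
  free z [0.0004 0.0822 0.0305] 0.00274
w16 [0.001  0.0946] 390 0.00052
  free z [0.0014 0.0915 0.0346] 0.00085
```

```bash
python3 -c "
from h import *
s=telemetry.read_state();print(s['clock'],s['qvel'].round(3),s['gripper_width'],s['tcp_pos'])
c=dict(np.load('pics/s16.npz'));f=c['frame'][170:260,260:440]
cv2.imwrite('pics/s16z.png',cv2.cvtColor(np.clip(cv2.resize(f,None,fx=4,fy=4,interpolation=2)*1.5,0,255).astype(np.uint8),cv2.COLOR_RGB2BGR))"
```

```text
43.8 [ 0.03   0.062 -0.055 -0.027  0.035  0.093] 0.10173028167286288 [0.41379285 0.0159937  0.18289524]
```

View pics/s16z.png

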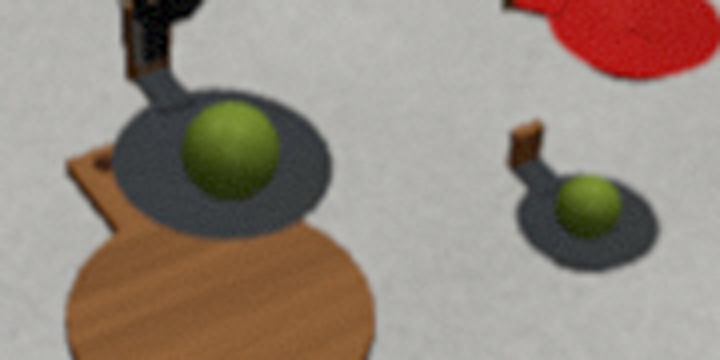

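```bash
python3 -c "
from h import *
c=dict(np.load('pics/s16.npz'))
Z=lambda x,y:(260+(x+.5)/4-.5,170+(y+.5)/4-.5)
L=onz(c,*Z(231,150),.159);r=onz(c,*Z(222,163),.146);print(L,r,np.hypot(*(L-r)[:2]))
L=onz(c,*Z(588,205),.030);r=onz(c,*Z(588,222),.017);print(L,r,np.hypot(*(L-r)[:2]))
"
```

```text
[0.51374689 0.04937665 0.159     ] [0.50930138 0.04497611 0.146     ] 0.006255183868897814
[0.47610524 0.30088303 0.03      ] [0.47905036 0.30171556 0.017     ] 0.0030605289169220295
```

The large lime is about 6 to 9 mm off centre (limit 15 mm) and the small one about 3 mm (limit 13 mm). Everything is still, so I'm handing in.

```bash
python3 -c "
from workcell import job_done
print(job_done())"
```

```text
the job is handed in; nothing more can be done
None
```

The job is handed in at 43.8 s of the 72 s allowed. Each lime is in its own dish, and the arm is holding the large dish above the board with its tab along the handle. The hand-in gave no verdict.

I placed both limes and gripped the large dish by its tab at 100 N. I then lifted it straight up and turned it about 99° clockwise around its own centre. That is more than a quarter turn because the tab started about 9° short of square to the handle.

| Last check | Measured | Limit |
|---|---|---|
| Dish underside above the board | about 10.5 cm | 5 to 24 cm |
| Tab against the board's handle | within about 1 to 2° | 11.5° (0.2 rad) |
| Dish centre from board centre | about 10 mm | 60 mm |
| Dish tilt | about 3° | 8° |
| Large lime from dish centre | 6 to 9 mm | 15 mm |
| Small lime from dish centre | about 3 mm | 13 mm |

The arm was still, with joint speeds under 0.1°/s.

**Checks that disagreed or were indirect:**
- **Large lime:** the scene camera put it 6 mm off centre and the wrist camera up to 9 mm. It has probably rolled to the low side of the flat floor.
- **Dish tilt:** it is inferred from the tool's own tilt, not seen directly.
- **Failed fit:** one rim fit, on the wrist picture taken just after the lift, was poor, so I did not use it.

The tool slowly tilted outward with repeated moves, reaching about 8°. Before gripping the tab I brought it back to about 2° with slow descents and quick rises in free air.

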